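# Nest two U-brackets head to tail in the corner fence

## Task

Tip the standing U-bracket onto its side and slide it into the one lying in the fence corner, facing the opposite way, so that their legs interlock like the finished pair beyond the side fence: its legs point at the back fence, its leg nearer the side fence inside the other bracket. Push the pair fully home against the rubber-backed back fence, gently (10 N or so is plenty, over 25 N squashes the rubber), so that the spring plunger there stays pushed in flush, and snug against the side fence, with no gaps between the brackets. Leave both flat and let go, and do not disturb the microscope parts.

Things in the scene. Friction and masses are not known exactly. Their poses are not given: they have to be found in the camera images.
- rack: Fixed side fence with the finished pattern pair behind it. Fence face at y=0, x -125 to 17 mm, 14 thick, 30 high; z up. The pocket is y>0. A square back fence (same bar, y 2 to 120) closes it towards +x; it is clamped anywhere with its face at x -15 to +15 mm, and its place is not given: feel for it. Pattern pair at x -90 to 0, y -88 to -14, 36 high. Snug: laid centre at y 32, tipped at y 42.
- laid_center (a point): Loose dark metal U-bracket on its side in the pocket, 6 to 18 mm off the side fence. Both brackets are alike: 80 mm along the legs (web included), 64 wide over the legs, wall 10, 44 clear between legs, 36 deep (its height on its side), 0.14 to 0.28 kg. Point: centre of the 80x64x36 box, 18 mm up. The legs point along its -x (web nearer the back fence), y across them, z up.
- standing_center (a point): Box centre of the like U-bracket that starts standing on its web in front of the pocket, legs up, 80 mm high. z: along the legs, web to tips; x: its 36 mm depth (within 0.3 rad of the fence's x at first): pushed high up along x it topples; y: across the legs. Centre of mass 7.5 mm from this point towards the web. When nested snug it is 10 mm in -x and 10 mm in +y from the laid one's centre. Slides under 1 to 3 N.
- condenser: Bystander: loose black conical lens housing, 72 mm across, 58 mm high. Origin: centre of its underside.
- filter_ring: Bystander: loose aluminium ring, 68 mm across, 12 mm high. Origin: centre of its underside.
- focus_knob: Bystander: loose black stepped knob, 58 mm across, 45 mm high. Origin: centre of its underside.
- plunger (a joint): Steel spring plunger, 12 mm across, in the back fence's face, 32 mm from the side fence, 16 mm up. 0: stands 6 mm out of the face; 0.006 m: pushed in flush. Spring about 0.4 N when flush, too weak to push a bracket back.
- back_face (a joint): The back fence's front bar (14 thick, 30 high, y 2 to 120 mm) on its rubber backing. 0: free; grows towards +x, 1 mm for every 15 N of push, and springs back.

How it is judged:
By the outcome, as a careful person would: the job done as asked, in the order asked, and still so for the second after the job is handed in, with the robot touching nothing.
It also fails if it takes over 72 s, if anything falls off the work surface, if the arm or the gripper's body presses on something with over 40 N, if the wrist force passes 120 N, or if a joint passes its speed limit or range.

## Robot

A 6-joint arm with a two-finger parallel gripper is mounted at the origin on the work surface. World frame = base frame: x ahead of the robot, y to its left, z up, the work surface at z = 0. Lengths are in mm, angles in rad, forces in N, time in s.
With the tool pointing down it reaches from about 400 to 925 mm from the base axis. Payload 12.5 kg.
Tool frame: the origin (TCP) lies on the centre line of the jaws, within the pads' length; the fingertips stand 19 mm ahead of it and the grasp point (between the pads) is the TCP; y points along the fingers, x is the direction in which the jaws open and shut, and the axes are right-handed (so a half turn about y gives the same grasp; the last joint's range is limited). The gripper opens to 95 mm and grips with 3 to 60 N. Pads are 20 mm wide; open, the fingers measure 119 mm over their backs; the gripper's body (75 mm by 180 mm) begins 59 mm behind the grasp point.
Start: joints at [-1.321, 0.491, 1.559, -0, 1.092, -0.106], TCP at [217.736, -585.863, 233.661] pointing down, gripper open.
Joint ranges: [-3.1, 3.1], [-0.84, 2.19], [0.05, 2.79], [-1.13, 4.28], [0.06, 2.93], [-2.69, 2.69]. Speed limits (rad/s): [2.22, 2.22, 2.79, 3.14, 3.14, 3.14].

## Interface

Orientations are given as [roll, pitch, yaw] about the fixed x, y, z axes, in that order (R = Rz(yaw) Ry(pitch) Rx(roll)).
In Python, from cell import env gives the robot as it stands. The module is installed in compiled form; this text tells all that it offers.
- The arm moves only by the tool move_arm, never from a script. Its argument "rows" is a list of rows, each an object of numbers: "tx", "ty", "tz": the shift along the tool's x, y, z in cm; "rx", "ry", "rz": the turn, a rotation vector about the tool's x, y, z in rad; "grip": the opening in per cent of the stroke, from 0 (shut) to 100 (fully open). In form: [{"tx": .., "ty": .., "tz": .., "rx": .., "ry": .., "rz": .., "grip": ..}, ...]. A call has 1 to 10 rows; each row shifts and turns the commanded pose from where the row before left it, along the tool's axes as they then stand; what a row does not reach is not made up. A row lasts 1/12 s, in which the tool goes at most 41.7 mm and 7.16 degrees, less where a joint would pass 70% of its speed; a pose out of reach is approached as far as the arm can. A call is refused whole if a number of a shift passes 4.17 or a number of a turn 0.125, either way. A call with a gripper value outside its range is refused whole. The fingers move at their own pace and stop on an object; the grip force is fixed at half the most. Time passes only in rows, so rows that do not move let the fingers close. It gives the time, the measured TCP pose, the force and the opening at its end, in the units of the state.
- env.state(): the state, without advancing time (a new reading comes with each control period).
- env.read_camera(name): name is "scene" or "top"; returns (picture, depth): 400x640x3 uint8, blue, green, red; 400x640 float32, mm along the optical axis (not along the pixel's ray), 0 where there is no reading.
- env.calibration(name): a dict with "vertical_fov" (degrees; the focal length in pixels is half the picture's height over the tangent of half this angle, whatever the lens; pixels are square), "cx", "cy" (the principal point, pixels), "eye" and "rotation" of the camera in the world. Camera axes: x right, y up, looking along -z (the intrinsics and any distortion apply to the point x, -y, -z); pixel columns grow to the right and rows downward; lengths in mm; the calibration is good to about 2 mm. A picture is of the moment at which its call begins. calibration takes no time and is no camera call.
- env.job_done(): hands the job in, once; it reports no verdict.
The state is a dict: "t": time; "joints": joint angles; "qvel": joint speeds; "tau": joint torques, N m; "eef_pos": TCP position; "tcp_rot": TCP orientation; "ft_force": force on the tool from outside, world axes, zero at the start; "moment": the same for the moment, N m; "opening": opening from 0.0 (shut) to 1.0 (fully open).
Only numpy, scipy, OpenCV 4.12 (cv2) and the standard library are available. Lean on these libraries where they do the work, as an engineer would, in place of code of your own. Each camera call takes 0.05 s, during which the arm holds its last target.

## Working session

There is one attempt and no reset: what is moved stays moved. The work goes in short steps, Python scripts to look and compute and a tool call to move; the robot and the scene stay as the last step left them, time stands still between calls to the robot, and variables do not carry over. Pictures are saved under pics/ and viewed, and the job is handed in when it is done.

Besides the shell and the picture viewer there is one more tool, called after "Call:" as name(argument=value, ...) on one line, values as JSON. move_arm: Moves the arm, as the interface text tells. Its arguments: {"type":"object","properties":{"rows":{"type":"array"}},"required":["rows"]}

```bash
mkdir -p pics
cat > h.py <<'E'
import numpy as np, cv2
from cell import env
def shot(name,tag):
    p,d=env.read_camera(name); cv2.imwrite(f'pics/{tag}.png',p); np.save(f'pics/{tag}.npy',d); return p,d
def cal(name):
    c=env.calibration(name); f=200/np.tan(np.radians(c['vertical_fov'])/2)
    return c,f
E
python3 - <<'E'
from h import *
for n in ('scene','top'):
    shot(n,n+'0'); print(n,env.calibration(n))
print(env.state())
E
```

```text
scene {'vertical_fov': 51.527133382147376, 'cx': 316.7329221432732, 'cy': 202.24686645235732, 'eye': array([1381.88378132,  -21.94167556,  847.15778566]), 'rotation': array([ 0.81131835, -0.00362036,  1.54462825])}
top {'vertical_fov': 49.13740829039341, 'cx': 324.2936309566897, 'cy': 203.2936427587736, 'eye': array([ 410.25924177,  -14.05018742, 1241.10797766]), 'rotation': array([ 1.57127268e-01, -1.15589311e-03, -1.56431047e+00])}
{'t': 0.1, 'joints': array([-1.32060536e+00,  4.91510034e-01,  1.55938546e+00,  4.64691991e-05,
        1.09172780e+00, -1.05618867e-01]), 'qvel': array([-0.00130185, -0.00064427, -0.00092265, -0.00059937,  0.00040952,
        0.00120133]), 'tau': array([ 3.23238764e-04, -6.13625479e+01, -2.58603770e+01,  6.93444139e-02,
        4.70384373e-02, -5.18171328e-05]), 'eef_pos': array([ 217.68876293, -585.65058138,  233.11454952]), 'tcp_rot': array([-1.57064669e+00,  1.02055522e-03, -1.21500786e+00]), 'ft_force': array([-0.0991384 ,  1.22767628,  0.46872697]), 'moment': array([ 0.02447007, -0.03438432,  0.00435906]), 'opening': 0.9996443027759893}
```

View pics/scene0.png

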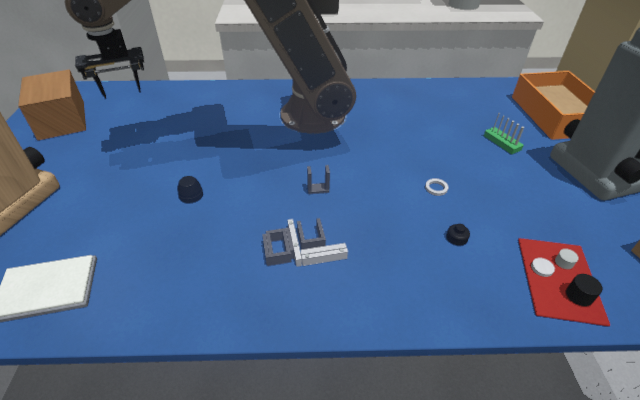

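View pics/top0.png

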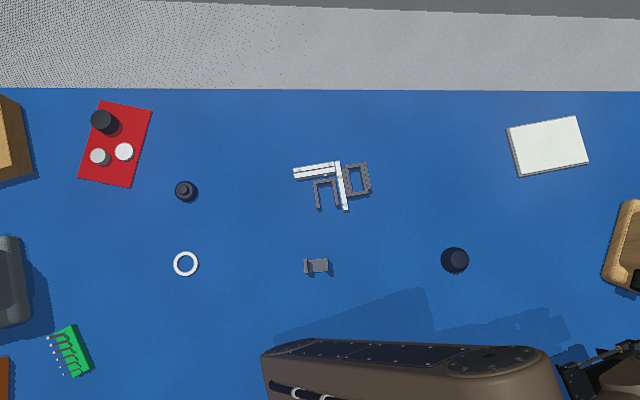

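Run:
```python
import cv2
a=cv2.imread('pics/top0.png')[150:290,270:410]; b=cv2.imread('pics/scene0.png')[155:275,250:370]
cv2.imwrite('pics/c1.png',cv2.resize(a,(560,560),interpolation=cv2.INTER_CUBIC)); cv2.imwrite('pics/c2.png',cv2.resize(b,(600,600),interpolation=cv2.INTER_CUBIC))
```

```text
(no output)
```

View pics/c1.png

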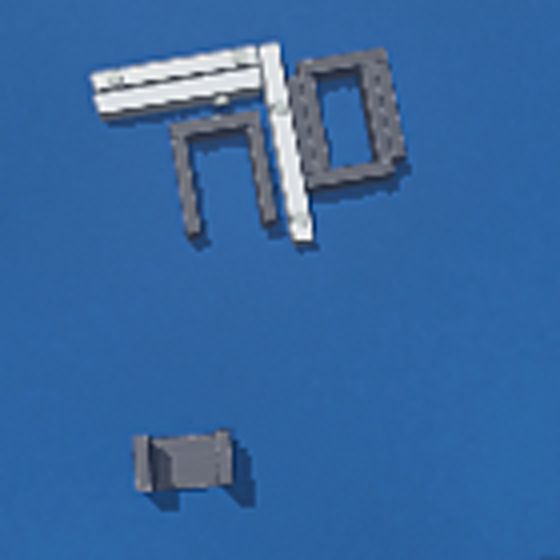

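View pics/c2.png

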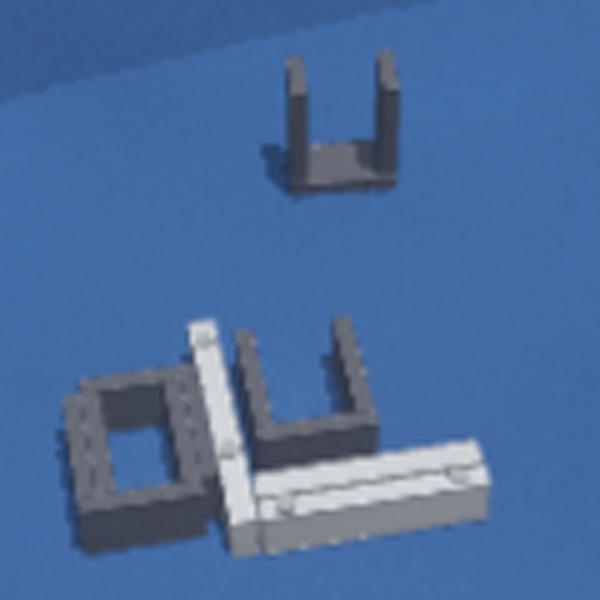

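```bash
cat >> h.py <<'E'
from scipy.spatial.transform import Rotation as Ro
def ray(name,u,v):
    c,f=cal(name); R=Ro.from_euler('xyz',c['rotation']).as_matrix()
    d=np.stack([(u-c['cx'])/f,-(v-c['cy'])/f,-np.ones_like(u,dtype=float)],-1)
    return np.array(c['eye']),d@R.T
def onplane(name,u,v,z):
    e,d=ray(name,np.asarray(u,float),np.asarray(v,float)); s=(z-e[2])/d[...,2]; return e+d*s[...,None]
def cloud(name,dep):
    v,u=np.mgrid[0:400,0:640]; e,d=ray(name,u.astype(float),v.astype(float)); return e+d*dep[...,None]
E
python3 - <<'E'
from h import *
for n in ('top','scene'):
    p=cv2.imread(f'pics/{n}0.png'); d=np.load(f'pics/{n}0.npy'); P=cloud(n,d)
    tab=P[150:290,270:410] if n=='top' else P[155:275,250:370]
    img=p[150:290,270:410] if n=='top' else p[155:275,250:370]
    b,g,r=[img[...,i].astype(int) for i in range(3)]
    blue=(b-r>60); print(n,'table z',np.percentile(tab[blue][:,2],[5,50,95]))
    white=(np.minimum(b,r)>150); W=tab[white]; print('white z',np.percentile(W[:,2],[5,50,95]),W.min(0),W.max(0),len(W))
    dark=(b-r<35)&(r<130); D=tab[dark]; print('dark',np.percentile(D[:,2],[5,25,50,75,95]),D.min(0),D.max(0),len(D))
E
```

```text
top table z [-3.29419938  0.71013213  4.8476411 ]
white z [25.65130789 30.69667056 35.51721438] [410.25924177 -78.08964398  -1.86471686] [ 732.1236122    75.29267571 1241.10797766] 607
dark [ 9.17736224 22.84967532 34.78001004 37.84603588 80.19597965] [ 410.25924177 -142.1217369    -2.93259352] [ 727.67574425   69.99002572 1241.10797766] 1278
scene table z [-4.12527057 -1.43579294  1.37758978]
white z [25.31374337 28.73467882 31.89481896] [557.76940164 -77.20720432  -5.66412358] [1381.88378132   79.80043054  847.15778566] 600
dark [ 4.89610885 14.69695071 30.52226429 34.90697626 56.50168241] [ 413.98103414 -140.82973849   -5.59358423] [1381.88378132   76.53445541  847.15778566] 1654
```

Run:
```python
from h import *
for n in ('top','scene'):
    p=cv2.imread(f'pics/{n}0.png')
    # rectify to z=33 plane, 3px/mm over x 450..750,y -150..100
    X,Y=np.meshgrid(np.arange(380,750,.5),np.arange(-150,100,.5),indexing='ij')
    c,f=cal(n);R=Ro.from_euler('xyz',c['rotation']).as_matrix()
    for z,nm in ((30,'30'),(36,'36')):
        q=(np.stack([X,Y,np.full_like(X,z)],-1)-c['eye'])@R
        u=c['cx']+f*q[...,0]/-q[...,2]; v=c['cy']+f*q[...,1]/q[...,2]
        o=cv2.remap(p,u.astype(np.float32),v.astype(np.float32),cv2.INTER_CUBIC)[::-1,::-1]
        o=o.copy()
        for k in range(400,750,50):
            r=int((749.5-k)*2); cv2.line(o,(0,r),(8,r),(0,255,255),1); cv2.putText(o,str(k),(10,r+4),0,.35,(0,255,255))
        for k in range(-150,100,50):
            cc=int((99.5-k)*2); cv2.line(o,(cc,0),(cc,8),(0,255,255),1); cv2.putText(o,str(k),(cc-8,20),0,.35,(0,255,255))
        cv2.imwrite(f'pics/r_{n}{nm}.png',o[:600])
```

```text
(no output)
```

View pics/r_top30.png

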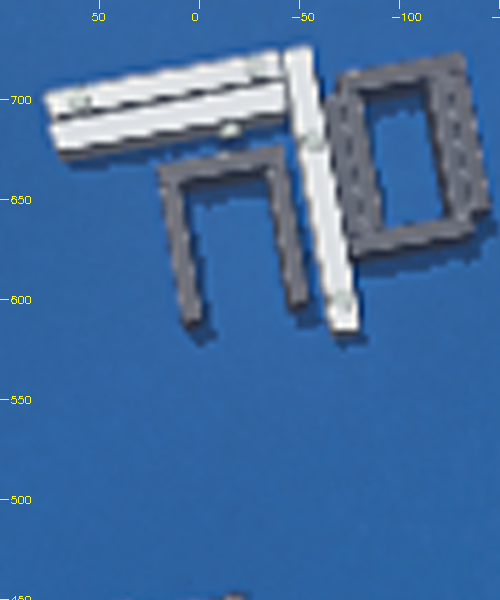

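View pics/r_scene36.png

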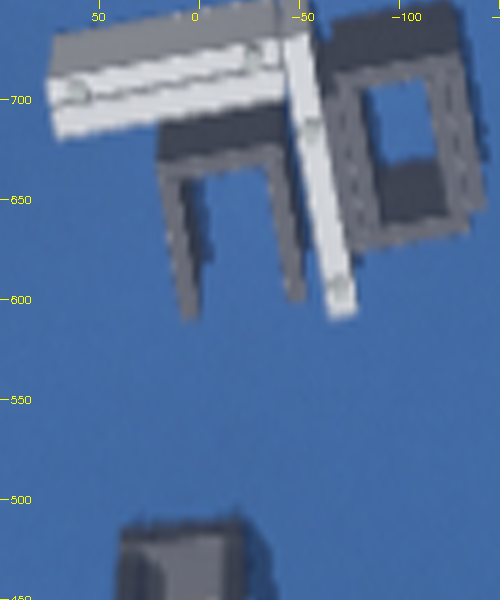

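```bash
cat >> h.py <<'E'
def rect(n,p,z,x0,x1,y0,y1,s=.5):
    X,Y=np.meshgrid(np.arange(x0,x1,s),np.arange(y0,y1,s),indexing='ij')
    c,f=cal(n);R=Ro.from_euler('xyz',c['rotation']).as_matrix()
    q=(np.stack([X,Y,np.full_like(X,z,dtype=float)],-1)-c['eye'])@R
    u=c['cx']+f*q[...,0]/-q[...,2]; v=c['cy']+f*q[...,1]/q[...,2]
    return X,Y,cv2.remap(p,u.astype(np.float32),v.astype(np.float32),cv2.INTER_LINEAR)
E
python3 - <<'E'
from h import *
yaw=.166; o=np.array([700.,-45.])
c,s=np.cos(yaw),np.sin(yaw)
# profile in rotated frame: use points grid
def sample(n,p,z,pts):
    cc,f=cal(n);R=Ro.from_euler('xyz',cc['rotation']).as_matrix()
    q=(np.concatenate([pts,np.full(pts.shape[:-1]+(1,),z)],-1)-cc['eye'])@R
    return cv2.remap(p,(cc['cx']+f*q[...,0]/-q[...,2]).astype(np.float32),(cc['cy']+f*q[...,1]/q[...,2]).astype(np.float32),cv2.INTER_LINEAR)
for n in ('top','scene'):
    p=cv2.imread(f'pics/{n}0.png')
    # red channel
    for nm,a,b,z in (('fence',np.arange(-110,10,4),np.arange(-25,15,.25),30),):
        A,B=np.meshgrid(a,b,indexing='ij'); P=np.stack([o[0]+c*A-s*B,o[1]+s*A+c*B],-1)
        r=sample(n,p,z,P)[...,2].astype(float)
        L=[];Rr=[]
        for i in range(len(a)):
            idx=np.where(r[i]>125)[0]
            if len(idx)<10: continue
            L.append((a[i],b[idx[-1]]));Rr.append((a[i],b[idx[0]]))
        for t,E in (('inner',L),('outer',Rr)):
            E=np.array(E); k=np.polyfit(E[:,0],E[:,1],1); res=E[:,1]-np.polyval(k,E[:,0]); m=abs(res)<2
            k=np.polyfit(E[m,0],E[m,1],1); print(n,t,'slope',k[0],'off',k[1],res.std(),m.sum(),len(m))
    # ends of side fence along x
    a=np.arange(-150,40,.25)
    for B in (-10,-8,-6):
        P=np.stack([o[0]+c*a-s*B,o[1]+s*a+c*B],-1)[None]
        r=sample(n,p,30,P)[0,:,2]; idx=np.where(r>125)[0]; print(n,'xends',a[idx[0]],a[idx[-1]])
    for Bv in (40,60,80,100,110):
        a2=np.arange(-40,40,.25)
        P=np.stack([o[0]+c*a2-s*Bv,o[1]+s*a2+c*Bv],-1)[None]
        r=sample(n,p,30,P)[0,:,2]; idx=np.where(r>125)[0]; print(n,'back',Bv,a2[idx[0]],a2[idx[-1]])
E
```

```text
top inner slope 0.024151323360184145 off 1.298993095512084 5.234040517461191 14 30
top outer slope 0.010209835814024825 off -15.166660273131813 1.8044665911718334 29 30
top xends -118.75 25.0
top xends -118.25 24.75
top xends -118.0 24.75
top back 40 -6.25 25.25
top back 60 -6.0 25.0
top back 80 -5.75 24.25
top back 100 -5.5 23.5
top back 110 -6.75 23.75
scene inner slope 0.01641613924050632 off 0.8437499999999994 3.6715501153681824 15 30
scene outer slope 0.011943826473859744 off -14.687254356692625 0.33319379726838977 30 30
scene xends -117.75 39.75
scene xends -117.75 39.75
scene xends -117.75 39.75
scene back 40 -5.25 39.75
scene back 60 -5.0 39.75
scene back 80 -5.0 39.75
scene back 100 -5.5 39.75
scene back 110 -6.0 39.75
```

```bash
cat >> h.py <<'E'
def sample(n,p,z,pts):
    cc,f=cal(n);R=Ro.from_euler('xyz',cc['rotation']).as_matrix()
    q=(np.concatenate([pts,np.full(pts.shape[:-1]+(1,),z)],-1)-cc['eye'])@R
    return cv2.remap(p,(cc['cx']+f*q[...,0]/-q[...,2]).astype(np.float32),(cc['cy']+f*q[...,1]/q[...,2]).astype(np.float32),cv2.INTER_LINEAR)
E
python3 - <<'E'
from h import *
yaw=.17; o=np.array([700.,-45.]);c,s=np.cos(yaw),np.sin(yaw)
for n in ('top','scene'):
    p=cv2.imread(f'pics/{n}0.png')
    a=np.arange(-112,-14,3.);b=np.arange(-25,15,.25)
    A,B=np.meshgrid(a,b,indexing='ij'); P=np.stack([o[0]+c*A-s*B,o[1]+s*A+c*B],-1)
    r=sample(n,p,30,P)[...,2].astype(float)
    for t in (0,-1):
        e=np.array([b[np.where(x>125)[0][t]] for x in r]); k=np.polyfit(a,e,1); print(n,t,k,(e-np.polyval(k,a)).std(), 'yaw',yaw+np.arctan(k[0]))
    # back fence edges, gap line between bars
    bb=np.arange(10,112,3.);aa=np.arange(-25,38,.25)
    A,B=np.meshgrid(aa,bb,indexing='ij'); P=np.stack([o[0]+c*A-s*B,o[1]+s*A+c*B],-1)
    r=sample(n,p,30,P)[...,2].astype(float)
    e=np.array([aa[np.where(r[:,j]>125)[0][0]] for j in range(len(bb))]); k=np.polyfit(bb,e,1); print(n,'front',k,(e-np.polyval(k,bb)).std())
    mid=(aa>3)&(aa<16); e=np.array([aa[mid][np.argmin(r[mid,j])] for j in range(len(bb))]); k=np.polyfit(bb,e,1); print(n,'gap',k,(e-np.polyval(k,bb)).std())
    # dark profile of laid and pattern
    P2=np.stack([o[0]+c*aa-s*0,o[1]],-1) if 0 else None
E
```

```text
top 0 [ 3.31439394e-03 -1.53181818e+01] 0.6668307520177419 yaw 0.1733143818030394
top -1 [0.01523507 1.17201426] 2.598627312280875 yaw 0.1852338927411245
top front [ 0.02244716 -8.00472371] 3.55109632790985
top gap [-8.83626178e-03  1.11434046e+01] 0.8549987037679816
scene 0 [ 3.45365419e-03 -1.50668449e+01] 0.27901133221144203 yaw 0.17345364045763162
scene -1 [0.00587678 0.34581105] 0.27050436248851395 yaw 0.1758767148779534
scene front [-0.0096384  -4.31622103] 0.3225722001944548
scene gap [-9.47288006e-03  1.28136364e+01] 0.9092185795400617
```

```bash
cat >> h.py <<'E'
YAW=.176; OR=np.array([707.2,-44.1])
CY,SY=np.cos(YAW),np.sin(YAW)
def r2w(a,b): return np.stack([OR[0]+CY*a-SY*b,OR[1]+SY*a+CY*b],-1)
def w2r(P): d=np.asarray(P)[...,:2]-OR; return np.stack([CY*d[...,0]+SY*d[...,1],-SY*d[...,0]+CY*d[...,1]],-1)
def rimg(n,p,z,a0,a1,b0,b1,s=.5):
    aa=np.arange(a1,a0,-s);bb=np.arange(b1,b0,-s)
    A,B=np.meshgrid(aa,bb,indexing='ij'); return aa,bb,sample(n,p,z,r2w(A,B))
E
python3 - <<'E'
from h import *
ims=[]
for n,z in (('top',36),('scene',36)):
    p=cv2.imread(f'pics/{n}0.png')
    aa,bb,im=rimg(n,p,z,-150,10,-20,110,.4)
    for k in range(-140,10,20):
        r=int((10-k)/.4); cv2.putText(im,str(k),(0,r+4),0,.35,(0,255,255)); cv2.line(im,(0,r),(im.shape[1],r),(0,200,200),1)
    for k in range(-20,110,20):
        c=int((110-k)/.4); cv2.line(im,(c,0),(c,im.shape[0]),(0,200,200),1)
    ims.append(im)
# standing at z=80
for n,z in (('top',80),('scene',80)):
    p=cv2.imread(f'pics/{n}0.png'); X,Y,im=rect(n,p,z,400,520,-60,80,.4)
    im=im[::-1,::-1].copy()
    for k in range(400,520,20): cv2.line(im,(0,int((520-k)/.4)),(im.shape[1],int((520-k)/.4)),(0,200,200),1);cv2.putText(im,str(k),(0,int((520-k)/.4)),0,.35,(0,255,255))
    for k in range(-60,80,20): cv2.line(im,(int((80-k)/.4),0),(int((80-k)/.4),im.shape[0]),(0,200,200),1);cv2.putText(im,str(k),(int((80-k)/.4),295),0,.35,(0,255,255))
    cv2.imwrite(f'pics/st_{n}.png',im)
cv2.imwrite('pics/laid.png',np.hstack(ims)); 
cv2.imwrite('pics/stand.png',np.hstack([cv2.imread('pics/st_top.png'),cv2.imread('pics/st_scene.png')]))
E
```

```text
(no output)
```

View pics/laid.png

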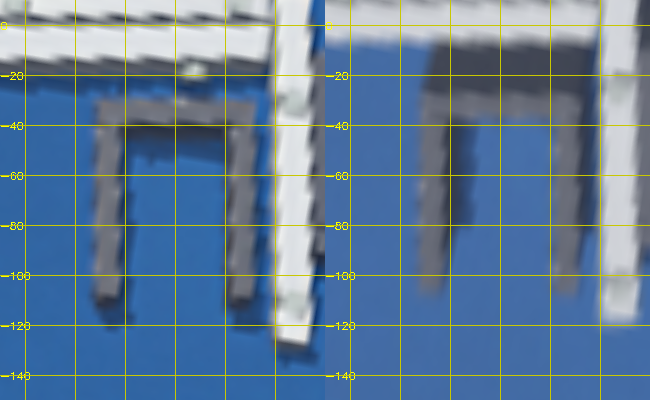

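View pics/stand.png

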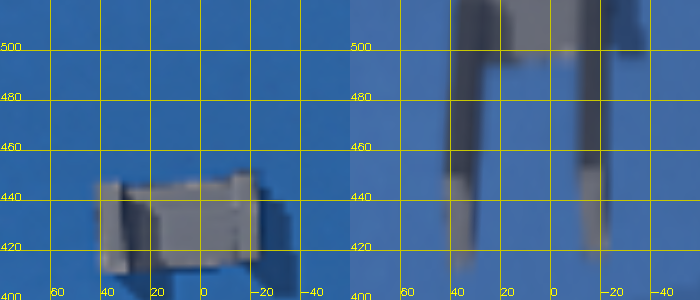

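Call:
move_arm(rows=[{"tx": -2.1,"tz": 2.02,"grip": 48},{"tx": -2.1,"tz": 2.02,"grip": 48},{"tx": -2.1,"tz": 2.02,"grip": 48},{"tx": -2.1,"tz": 2.02,"grip": 48},{"tx": -2.1,"tz": 2.02,"grip": 48},{"tx": -2.1,"tz": 2.02,"grip": 48},{"tx": -2.1,"tz": 2.02,"grip": 48},{"tx": -2.1,"tz": 2.02,"grip": 48},{"tx": -2.1,"tz": 2.02,"grip": 48},{"tx": -2.1,"tz": 2.02,"grip": 48}])

```text
validation failed for argument at $.ro...
```

Call:
move_arm(rows=[{"tx": -2.1,"tz": 2.02,"grip": 48},{"tx": -2.1,"tz": 2.02,"grip": 48},{"tx": -2.1,"tz": 2.02,"grip": 48},{"tx": -2.1,"tz": 2.02,"grip": 48},{"tx": -2.1,"tz": 2.02,"grip": 48},{"tx": -2.1,"tz": 2.02,"grip": 48},{"tx": -2.1,"tz": 2.02,"grip": 48},{"tx": -2.1,"tz": 2.02,"grip": 48},{"tx": -2.1,"tz": 2.02,"grip": 48},{"tx": -2.1,"tz": 2.02,"grip": 48}])

```text
validation failed for argument at $.ro...
```

Call:
move_arm(rows=[{"tx": -2.1,"ty": 0,"tz": 2.02,"rx": 0,"ry": 0,"rz": 0,"grip": 48}])

```text
t: 0.18
eef_pos: [228.1, -561.6, 232.8]
tcp_rot: [-1.571, -0.001, -1.217]
ft_force: [-0.0, 0.1, -0.4]
opening: 0.97
```

Call:
move_arm(rows=[{"tx": -2.1,"ty": 0,"tz": 2.02,"rx": 0,"ry": 0,"rz": 0,"grip": 48},{"tx": -2.1,"ty": 0,"tz": 2.02,"rx": 0,"ry": 0,"rz": 0,"grip": 48},{"tx": -2.1,"ty": 0,"tz": 2.02,"rx": 0,"ry": 0,"rz": 0,"grip": 48},{"tx": -2.1,"ty": 0,"tz": 2.02,"rx": 0,"ry": 0,"rz": 0,"grip": 48},{"tx": -2.1,"ty": 0,"tz": 2.02,"rx": 0,"ry": 0,"rz": 0,"grip": 48},{"tx": -2.1,"ty": 0,"tz": 2.02,"rx": 0,"ry": 0,"rz": 0,"grip": 48},{"tx": -2.1,"ty": 0,"tz": 2.02,"rx": 0,"ry": 0,"rz": 0,"grip": 48},{"tx": -2.1,"ty": 0,"tz": 2.02,"rx": 0,"ry": 0,"rz": 0,"grip": 48},{"tx": -2.1,"ty": 0,"tz": 2.02,"rx": 0,"ry": 0,"rz": 0,"grip": 48},{"tx": -2.1,"ty": 0,"tz": 2.02,"rx": 0,"ry": 0,"rz": 0,"grip": 48}])

```text
t: 1.02
eef_pos: [345.8, -290.5, 233.5]
tcp_rot: [-1.571, 0.0, -1.215]
ft_force: [0.2, -0.0, 0.0]
opening: 0.484
```

Call:
move_arm(rows=[{"tx": -2.1,"ty": 0,"tz": 2.02,"rx": 0,"ry": 0,"rz": 0,"grip": 48},{"tx": -2.1,"ty": 0,"tz": 2.02,"rx": 0,"ry": 0,"rz": 0,"grip": 48},{"tx": -2.1,"ty": 0,"tz": 2.02,"rx": 0,"ry": 0,"rz": 0,"grip": 48},{"tx": -2.1,"ty": 0,"tz": 2.02,"rx": 0,"ry": 0,"rz": 0,"grip": 48},{"tx": -2.1,"ty": 0,"tz": 2.02,"rx": 0,"ry": 0,"rz": 0,"grip": 48},{"tx": -2.1,"ty": 0,"tz": 2.02,"rx": 0,"ry": 0,"rz": 0,"grip": 48},{"tx": -2.1,"ty": 0,"tz": 2.02,"rx": 0,"ry": 0,"rz": 0,"grip": 48},{"tx": -2.1,"ty": 0,"tz": 2.02,"rx": 0,"ry": 0,"rz": 0,"grip": 48},{"tx": -2.1,"ty": 0,"tz": 2.02,"rx": 0,"ry": 0,"rz": 0,"grip": 48}])

```text
t: 1.77
eef_pos: [450.4, -49.9, 233.6]
tcp_rot: [-1.571, 0.0, -1.215]
ft_force: [0.3, 0.4, 0.6]
opening: 0.475
```

Call:
move_arm(rows=[{"tx": 0,"ty": 0,"tz": 0,"rx": 0,"ry": 0.1,"rz": 0,"grip": 48},{"tx": 0,"ty": 0,"tz": 0,"rx": 0,"ry": 0.1,"rz": 0,"grip": 48},{"tx": 0,"ty": 0,"tz": 0,"rx": 0,"ry": 0.086,"rz": 0,"grip": 48},{"tx": 0,"ty": 0,"tz": 0,"rx": 0,"ry": 0,"rz": 0,"grip": 48}])

```text
t: 2.1
eef_pos: [450.1, -51.2, 233.5]
tcp_rot: [-1.571, 0.0, -1.504]
ft_force: [-0.3, -0.6, 0.4]
opening: 0.485
```

Call:
move_arm(rows=[{"tx": -2.07,"ty": 0,"tz": -2.2,"rx": 0,"ry": 0,"rz": 0,"grip": 48},{"tx": -2.07,"ty": 0,"tz": -2.2,"rx": 0,"ry": 0,"rz": 0,"grip": 48},{"tx": -2.06,"ty": 0,"tz": -2.2,"rx": 0,"ry": 0,"rz": 0,"grip": 48},{"tx": 0,"ty": 0,"tz": 0,"rx": 0,"ry": 0,"rz": 0,"grip": 48}])

```text
t: 2.43
eef_pos: [376.0, 7.8, 233.3]
tcp_rot: [-1.573, 0.001, -1.497]
ft_force: [1.3, -0.4, 0.7]
opening: 0.485
```

Call:
move_arm(rows=[{"tx": 0,"ty": 3,"tz": 0,"rx": 0,"ry": 0,"rz": 0,"grip": 48},{"tx": 0,"ty": 3,"tz": 0,"rx": 0,"ry": 0,"rz": 0,"grip": 48},{"tx": 0,"ty": 3,"tz": 0,"rx": 0,"ry": 0,"rz": 0,"grip": 48},{"tx": 0,"ty": 3,"tz": 0,"rx": 0,"ry": 0,"rz": 0,"grip": 48},{"tx": 0,"ty": 3,"tz": 0,"rx": 0,"ry": 0,"rz": 0,"grip": 48},{"tx": 0,"ty": 0,"tz": 0,"rx": 0,"ry": 0,"rz": 0,"grip": 48}])

```text
t: 2.93
eef_pos: [378.5, 5.7, 79.9]
tcp_rot: [-1.578, 0.002, -1.499]
ft_force: [-0.9, 0.6, -0.0]
opening: 0.481
```

Run:
```python
from h import *
p,d=shot('top','top1'); q,d2=shot('scene','scene1')
cv2.imwrite('pics/c3.png',np.hstack([cv2.resize(p[200:320,250:370],(400,400)),cv2.resize(q[110:230,260:380],(400,400))]))
print(env.state()['eef_pos'],env.state()['tcp_rot'],env.state()['ft_force'])
```

```text
[379.86235564   5.63105488  83.48880997] [-1.57339333e+00  5.00534186e-04 -1.49961550e+00] [-0.45757417  0.45768204 -0.3030057 ]
```

View pics/c3.png

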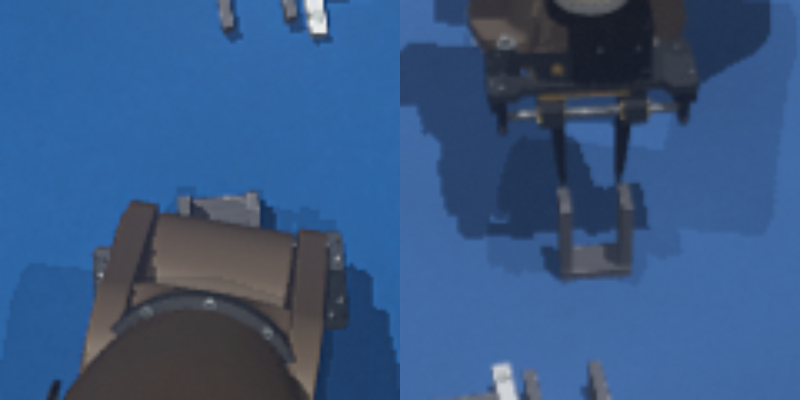

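Call:
move_arm(rows=[{"tx": 0,"ty": 0,"tz": 0.6,"rx": 0,"ry": 0,"rz": 0,"grip": 48},{"tx": 0,"ty": 0,"tz": 0.6,"rx": 0,"ry": 0,"rz": 0,"grip": 48},{"tx": 0,"ty": 0,"tz": 0.5,"rx": 0,"ry": 0,"rz": 0,"grip": 48},{"tx": 0,"ty": 0,"tz": 0.4,"rx": 0,"ry": 0,"rz": 0,"grip": 48},{"tx": 0,"ty": 0,"tz": 0.4,"rx": 0,"ry": 0,"rz": 0,"grip": 48},{"tx": 0,"ty": 0,"tz": 0.4,"rx": 0,"ry": 0,"rz": 0,"grip": 48}])

```text
t: 3.53
eef_pos: [409.3, 7.9, 84.0]
tcp_rot: [-1.57, -0.0, -1.501]
ft_force: [-1.4, -0.3, 0.8]
opening: 0.481
```

Run:
```python
from h import *
q,d2=shot('scene','scene2')
cv2.imwrite('pics/c4.png',cv2.resize(q[130:220,270:360],(540,540)))
print(env.state()['eef_pos'],env.state()['tcp_rot'],env.state()['ft_force'])
```

```text
[410.07263173   7.82553996  83.93868319] [-1.56962442e+00 -3.32480359e-04 -1.50085161e+00] [-0.14382741  0.27737924  2.09156812]
```

View pics/c4.png

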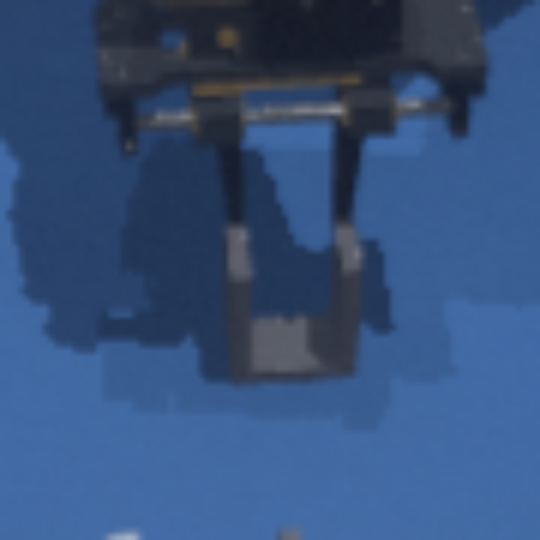

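Seems to be tipping, or about to. I'll continue the slow push.

Call:
move_arm(rows=[{"tx": 0,"ty": 0,"tz": 0.4,"rx": 0,"ry": 0,"rz": 0,"grip": 48},{"tx": 0,"ty": 0,"tz": 0.4,"rx": 0,"ry": 0,"rz": 0,"grip": 48},{"tx": 0,"ty": 0,"tz": 0.4,"rx": 0,"ry": 0,"rz": 0,"grip": 48},{"tx": 0,"ty": 0,"tz": 0.4,"rx": 0,"ry": 0,"rz": 0,"grip": 48}])

```text
t: 3.92
eef_pos: [425.3, 8.9, 83.6]
tcp_rot: [-1.571, -0.0, -1.501]
ft_force: [-0.3, 0.1, 0.7]
opening: 0.479
```

Run:
```python
from h import *
q,d2=shot('scene','scene3')
cv2.imwrite('pics/c5.png',cv2.resize(q[130:220,270:360],(540,540)))
print(env.state()['eef_pos'],env.state()['tcp_rot'],env.state()['ft_force'])
```

```text
[426.16471507   8.88322789  83.64117346] [-1.56980039e+00 -2.80373954e-04 -1.50107008e+00] [ 0.5489218  -0.02003808  0.37992447]
```

View pics/c5.png

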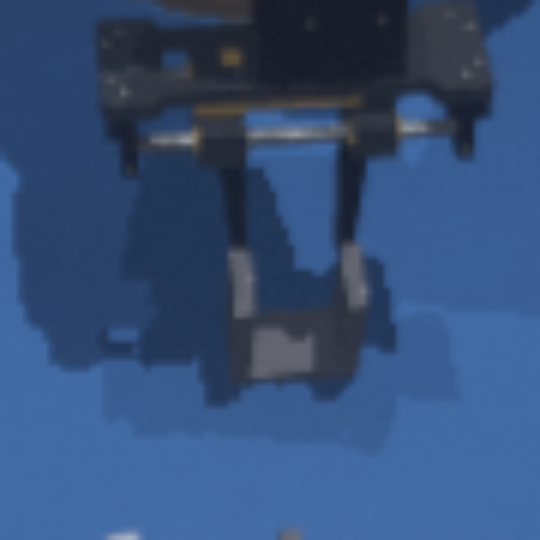

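Tilting in place (the web edge hasn't moved). Continue past the balance point.

Call:
move_arm(rows=[{"tx": 0,"ty": 0,"tz": 0.4,"rx": 0,"ry": 0,"rz": 0,"grip": 48},{"tx": 0,"ty": 0,"tz": 0.4,"rx": 0,"ry": 0,"rz": 0,"grip": 48},{"tx": 0,"ty": 0,"tz": 0.4,"rx": 0,"ry": 0,"rz": 0,"grip": 48},{"tx": 0,"ty": 0,"tz": 0.4,"rx": 0,"ry": 0,"rz": 0,"grip": 48},{"tx": 0,"ty": 0,"tz": 0.3,"rx": 0,"ry": 0,"rz": 0,"grip": 48},{"tx": 0,"ty": 0,"tz": 0.3,"rx": 0,"ry": 0,"rz": 0,"grip": 48},{"tx": 0,"ty": 0,"tz": 0,"rx": 0,"ry": 0,"rz": 0,"grip": 48}])

```text
t: 4.55
eef_pos: [447.4, 10.5, 83.6]
tcp_rot: [-1.57, -0.0, -1.501]
ft_force: [-0.3, -0.5, -0.6]
opening: 0.477
```

Run:
```python
from h import *
q,d2=shot('scene','scene4')
cv2.imwrite('pics/c6.png',cv2.resize(q[130:220,270:360],(540,540)))
print(env.state()['eef_pos'],env.state()['tcp_rot'],env.state()['ft_force'])
```

```text
[446.97239748  10.47420613  83.54571585] [-1.57080600e+00 -7.20535978e-05 -1.50098675e+00] [-0.20326457  0.76345552  0.04091442]
```

View pics/c6.png

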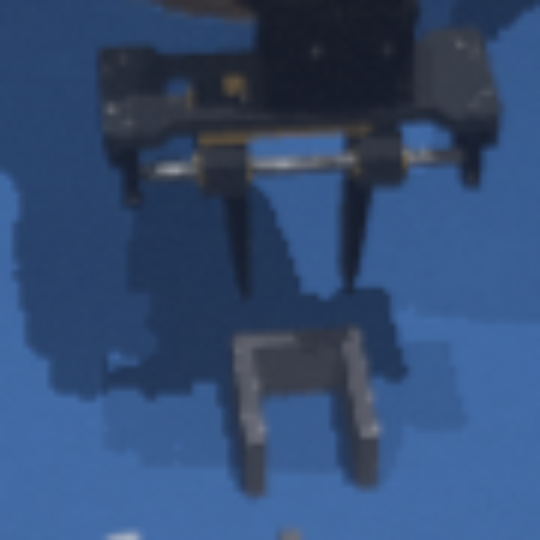

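Run:
```python
from h import *
p=cv2.imread('pics/scene4.png'); X,Y,im=rect('scene',p,36,430,570,-60,80,.25)
im=im[::-1,::-1].copy()
for k in range(440,570,20): cv2.line(im,(0,int((570-k)/.25)),(im.shape[1],int((570-k)/.25)),(0,200,200),1);cv2.putText(im,str(k),(0,int((570-k)/.25)),0,.4,(0,255,255))
for k in range(-60,80,20): cv2.line(im,(int((80-k)/.25),0),(int((80-k)/.25),im.shape[0]),(0,200,200),1);cv2.putText(im,str(k),(int((80-k)/.25),550),0,.4,(0,255,255))
cv2.imwrite('pics/tip.png',im)
```

```text
(no output)
```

View pics/tip.png

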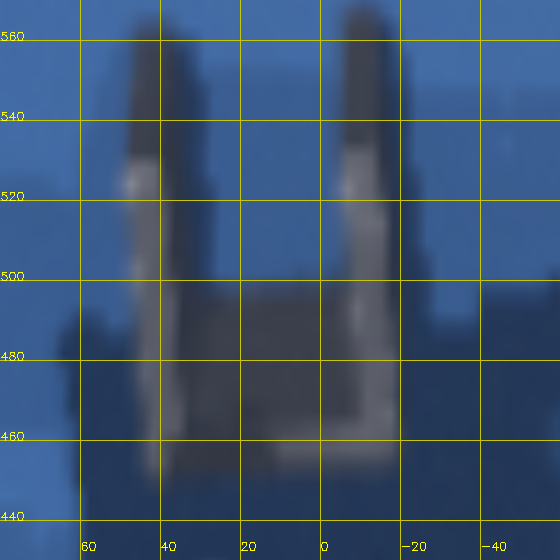

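Call:
move_arm(rows=[{"tx": 0,"ty": -2.5,"tz": 0,"rx": 0,"ry": 0,"rz": 0,"grip": 42},{"tx": 0,"ty": 0,"tz": 0,"rx": 0,"ry": -0.12,"rz": 0,"grip": 42},{"tx": 0,"ty": 0,"tz": 0,"rx": 0,"ry": -0.12,"rz": 0,"grip": 42},{"tx": 0,"ty": 0,"tz": 0,"rx": 0,"ry": -0.12,"rz": 0,"grip": 42},{"tx": 0,"ty": 0,"tz": 0,"rx": 0,"ry": -0.12,"rz": 0,"grip": 42},{"tx": 0,"ty": 0,"tz": 0,"rx": 0,"ry": -0.12,"rz": 0,"grip": 42},{"tx": 0,"ty": 0,"tz": 0,"rx": 0,"ry": -0.12,"rz": 0,"grip": 42},{"tx": 0,"ty": 0,"tz": 0,"rx": 0,"ry": -0.12,"rz": 0,"grip": 42},{"tx": 0,"ty": 0,"tz": 0,"rx": 0,"ry": -0.12,"rz": 0,"grip": 42},{"tx": 0,"ty": 0,"tz": 0,"rx": 0,"ry": -0.12,"rz": 0,"grip": 42}])

```text
t: 5.43
eef_pos: [446.6, 10.5, 108.6]
tcp_rot: [-1.571, 0.0, -0.415]
ft_force: [-0.4, 0.0, 0.0]
opening: 0.423
```

Call:
move_arm(rows=[{"tx": 0,"ty": 0,"tz": 0,"rx": 0,"ry": -0.12,"rz": 0,"grip": 42},{"tx": 0,"ty": 0,"tz": 0,"rx": 0,"ry": -0.12,"rz": 0,"grip": 42},{"tx": 0,"ty": 0,"tz": 0,"rx": 0,"ry": -0.12,"rz": 0,"grip": 42},{"tx": 0,"ty": 0,"tz": 0,"rx": 0,"ry": -0.12,"rz": 0,"grip": 42},{"tx": 1.0,"ty": 0,"tz": 0.2,"rx": 0,"ry": 0,"rz": 0,"grip": 42},{"tx": 0,"ty": 0,"tz": 0,"rx": 0,"ry": 0,"rz": 0,"grip": 42},{"tx": 0,"ty": 0,"tz": 0,"rx": 0,"ry": 0,"rz": 0,"grip": 42}])

```text
t: 6.02
eef_pos: [457.2, 13.2, 108.6]
tcp_rot: [-1.571, -0.0, 0.055]
ft_force: [0.1, -0.4, -0.3]
opening: 0.421
```

Call:
move_arm(rows=[{"tx": 0,"ty": 2,"tz": 0,"rx": 0,"ry": 0,"rz": 0,"grip": 42},{"tx": 0,"ty": 2,"tz": 0,"rx": 0,"ry": 0,"rz": 0,"grip": 42},{"tx": 0,"ty": 1.5,"tz": 0,"rx": 0,"ry": 0,"rz": 0,"grip": 42},{"tx": 0,"ty": 1.5,"tz": 0,"rx": 0,"ry": 0,"rz": 0,"grip": 42},{"tx": 0,"ty": 1.2,"tz": 0,"rx": 0,"ry": 0,"rz": 0,"grip": 42},{"tx": 0,"ty": 0,"tz": 0,"rx": 0,"ry": 0,"rz": 0,"grip": 42}])

```text
t: 6.52
eef_pos: [455.8, 13.1, 24.9]
tcp_rot: [-1.57, 0.003, 0.056]
ft_force: [-0.5, 0.2, -0.1]
opening: 0.422
```

Run:
```python
from h import *
q,d2=shot('scene','scene5')
cv2.imwrite('pics/c7.png',cv2.resize(q[130:230,260:360],(600,600)))
print(env.state()['eef_pos'],env.state()['tcp_rot'],env.state()['ft_force'])
```

```text
[456.12790316  13.12053992  25.87522866] [-1.57048952  0.00226799  0.05671763] [ 0.01227655 -0.03409191 -0.43267377]
```

View pics/c7.png

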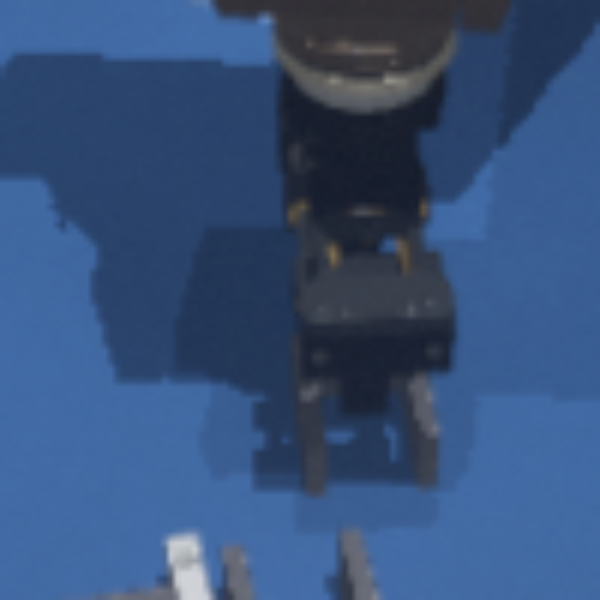

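Finger is between the legs. Close on the web.

Call:
move_arm(rows=[{"tx": 0,"ty": 0,"tz": 0,"rx": 0,"ry": 0,"rz": 0,"grip": 0},{"tx": 0,"ty": 0,"tz": 0,"rx": 0,"ry": 0,"rz": 0,"grip": 0},{"tx": 0,"ty": 0,"tz": 0,"rx": 0,"ry": 0,"rz": 0,"grip": 0},{"tx": 0,"ty": 0,"tz": 0,"rx": 0,"ry": 0,"rz": 0,"grip": 0},{"tx": 0,"ty": 0,"tz": 0,"rx": 0,"ry": 0,"rz": 0,"grip": 0},{"tx": 0,"ty": 0,"tz": 0,"rx": 0,"ry": 0,"rz": 0,"grip": 0}])

```text
t: 7.07
eef_pos: [456.6, 13.1, 27.0]
tcp_rot: [-1.571, -0.0, 0.059]
ft_force: [-1.7, -0.1, 6.2]
opening: 0.101
```

Call:
move_arm(rows=[{"tx": 0,"ty": 0,"tz": 0,"rx": 0,"ry": 0,"rz": 0,"grip": 30},{"tx": 0,"ty": 0,"tz": 0,"rx": 0,"ry": 0,"rz": 0,"grip": 30},{"tx": 0,"ty": 0,"tz": 0,"rx": 0,"ry": 0,"rz": 0,"grip": 30},{"tx": 0,"ty": 0,"tz": -0.75,"rx": 0,"ry": 0,"rz": 0,"grip": 30},{"tx": 0,"ty": 0,"tz": 0,"rx": 0,"ry": 0,"rz": 0,"grip": 0},{"tx": 0,"ty": 0,"tz": 0,"rx": 0,"ry": 0,"rz": 0,"grip": 0},{"tx": 0,"ty": 0,"tz": 0,"rx": 0,"ry": 0,"rz": 0,"grip": 0},{"tx": 0,"ty": 0,"tz": 0,"rx": 0,"ry": 0,"rz": 0,"grip": 0},{"tx": 0,"ty": 0,"tz": 0,"rx": 0,"ry": 0,"rz": 0,"grip": 0}])

```text
t: 7.82
eef_pos: [457.1, 5.5, 26.6]
tcp_rot: [-1.571, 0.0, 0.059]
ft_force: [-0.4, -1.4, -1.0]
opening: 0.103
```

Run:
```python
from h import *
s=env.state();print(s['eef_pos'],s['tcp_rot'],s['ft_force'],s['moment'],w2r(s['eef_pos']),s['opening'])
```

```text
[457.0770777    5.53431224  26.56938481] [-1.57088505e+00  9.59958262e-05  5.89187626e-02] [-0.43602139 -1.38202625 -0.97131516] [-0.11882605 -0.09881745 -0.07170901] [-237.56839844   92.66227537] 0.10320980658426523
```

Call:
move_arm(rows=[{"tx": 0,"ty": 0,"tz": 0,"rx": 0,"ry": -0.06,"rz": 0,"grip": 0},{"tx": 0,"ty": 0,"tz": 0,"rx": 0,"ry": -0.057,"rz": 0,"grip": 0},{"tx": 0,"ty": 0,"tz": -0.8,"rx": 0,"ry": 0,"rz": 0,"grip": 0},{"tx": 0,"ty": 0,"tz": -0.9,"rx": 0,"ry": 0,"rz": 0,"grip": 0},{"tx": 0,"ty": 0,"tz": -0.9,"rx": 0,"ry": 0,"rz": 0,"grip": 0},{"tx": 0,"ty": 0,"tz": -0.77,"rx": 0,"ry": 0,"rz": 0,"grip": 0},{"tx": 1.0,"ty": 0,"tz": 0,"rx": 0,"ry": 0,"rz": 0,"grip": 0},{"tx": 1.0,"ty": 0,"tz": 0,"rx": 0,"ry": 0,"rz": 0,"grip": 0},{"tx": 1.0,"ty": 0,"tz": 0,"rx": 0,"ry": 0,"rz": 0,"grip": 0},{"tx": 0,"ty": 0,"tz": 0,"rx": 0,"ry": 0,"rz": 0,"grip": 0}])

```text
t: 8.65
eef_pos: [494.8, -22.5, 26.6]
tcp_rot: [-1.572, -0.002, 0.176]
ft_force: [0.1, -0.6, -1.6]
opening: 0.101
```

```bash
cat > look.py <<'E'
import sys
from h import *
t=sys.argv[1]
q,_=shot('scene','scene'+t); p,_=shot('top','top'+t)
s=env.state();print(s['eef_pos'],s['tcp_rot'],s['ft_force'],s['moment'],w2r(s['eef_pos']),s['opening'])
ims=[]
for n,im0 in (('scene',q),('top',p)):
    aa,bb,im=rimg(n,im0,36,-190,10,-20,110,.4)
    for k in range(-180,10,20):
        r=int((10-k)/.4); cv2.putText(im,str(k),(0,r+4),0,.35,(0,255,255)); cv2.line(im,(0,r),(im.shape[1],r),(0,200,200),1)
    for k in range(-20,110,20):
        c=int((110-k)/.4); cv2.line(im,(c,0),(c,im.shape[0]),(0,200,200),1)
    ims.append(im)
cv2.imwrite(f'pics/look{t}.png',np.hstack(ims))
E
python3 look.py 6
```

```text
[493.13487076 -22.31691223  26.5963569 ] [-1.57122689e+00 -9.73392327e-04  1.76250473e-01] [ 2.02408076 -0.19205147  0.316988  ] [-0.01301255 -0.28279623 -0.00513055] [-206.94417662   58.92783921] 0.10420663633774874
```

View pics/look6.png

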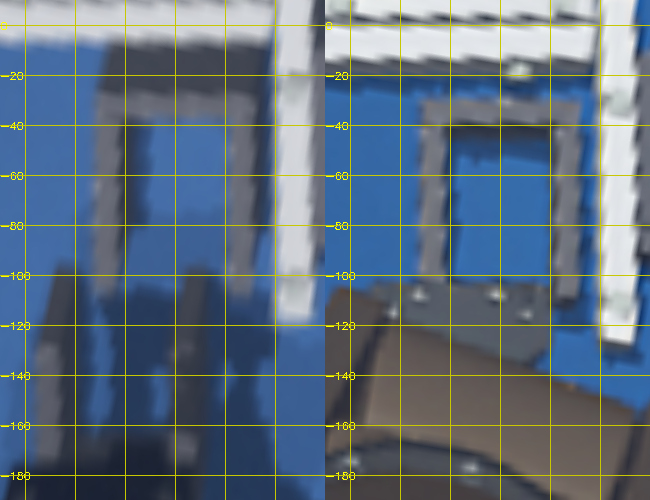

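Call:
move_arm(rows=[{"tx": 1.0,"ty": 0,"tz": 0,"rx": 0,"ry": 0,"rz": 0,"grip": 0},{"tx": 1.0,"ty": 0,"tz": 0,"rx": 0,"ry": 0,"rz": 0,"grip": 0},{"tx": 1.0,"ty": 0,"tz": 0,"rx": 0,"ry": 0,"rz": 0,"grip": 0},{"tx": 1.0,"ty": 0,"tz": 0,"rx": 0,"ry": 0,"rz": 0,"grip": 0},{"tx": 1.0,"ty": 0,"tz": 0,"rx": 0,"ry": 0,"rz": 0,"grip": 0},{"tx": 0.8,"ty": 0,"tz": 0,"rx": 0,"ry": 0,"rz": 0,"grip": 0},{"tx": 0.5,"ty": 0,"tz": 0,"rx": 0,"ry": 0,"rz": 0,"grip": 0},{"tx": 0,"ty": 0,"tz": 0,"rx": 0,"ry": 0,"rz": 0,"grip": 0}])

```text
t: 9.42
eef_pos: [555.8, -11.2, 26.6]
tcp_rot: [-1.571, -0.001, 0.176]
ft_force: [0.8, 1.0, 0.4]
opening: 0.105
```

```bash
python3 look.py 7
```

```text
[554.97964124 -11.29488447  26.59584305] [-1.57112632e+00 -1.01828068e-03  1.76023165e-01] [ 2.26026783 -0.33821736  0.35716761] [ 0.02482876 -0.29682157 -0.02729093] [-144.12491051   58.9510254 ] 0.10633667595440312
```

View pics/look7.png

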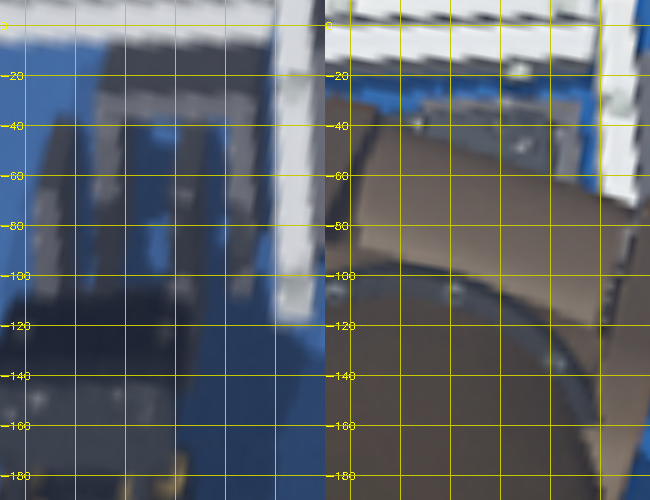

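Call:
move_arm(rows=[{"tx": 0,"ty": 0,"tz": -0.5,"rx": 0,"ry": 0,"rz": 0,"grip": 0},{"tx": 0,"ty": 0,"tz": -0.4,"rx": 0,"ry": 0,"rz": 0,"grip": 0},{"tx": 0,"ty": 0,"tz": -0.4,"rx": 0,"ry": 0,"rz": 0,"grip": 0},{"tx": 0.6,"ty": 0,"tz": 0,"rx": 0,"ry": 0,"rz": 0,"grip": 0},{"tx": 0.6,"ty": 0,"tz": 0,"rx": 0,"ry": 0,"rz": 0,"grip": 0},{"tx": 0.6,"ty": 0,"tz": 0,"rx": 0,"ry": 0,"rz": 0,"grip": 0},{"tx": 0.5,"ty": 0,"tz": 0,"rx": 0,"ry": 0,"rz": 0,"grip": 0},{"tx": 0,"ty": 0,"tz": 0,"rx": 0,"ry": 0,"rz": 0,"grip": 0}])

```text
t: 10.18
eef_pos: [580.9, -20.0, 26.6]
tcp_rot: [-1.571, -0.001, 0.176]
ft_force: [1.1, -0.1, 1.0]
opening: 0.103
```

```bash
python3 look.py 8
```

```text
[580.11085324 -20.01979932  26.59713616] [-1.57118895e+00 -1.14683183e-03  1.76118871e-01] [ 1.5139899  -0.00706207 -0.17765572] [ 0.0286956  -0.24714409  0.02327955] [-120.90959659   45.96059988] 0.10431991767091323
```

View pics/look8.png

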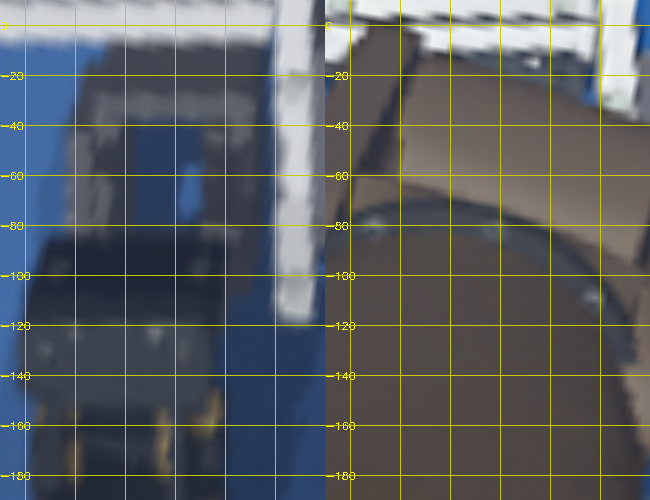

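Call:
move_arm(rows=[{"tx": 0,"ty": 0,"tz": -0.3,"rx": 0,"ry": 0,"rz": 0,"grip": 0},{"tx": 0,"ty": 0,"tz": -0.2,"rx": 0,"ry": 0,"rz": 0,"grip": 0},{"tx": 0,"ty": 0,"tz": -0.2,"rx": 0,"ry": 0,"rz": 0,"grip": 0},{"tx": 0,"ty": 0,"tz": -0.1,"rx": 0,"ry": 0,"rz": 0,"grip": 0}])

```text
t: 10.62
eef_pos: [580.7, -28.2, 26.6]
tcp_rot: [-1.571, 0.0, 0.176]
ft_force: [-0.2, 2.6, 1.6]
opening: 0.102
```

Call:
move_arm(rows=[{"tx": 0,"ty": 0,"tz": -0.1,"rx": 0,"ry": 0,"rz": 0,"grip": 0},{"tx": 0,"ty": 0,"tz": 0,"rx": 0,"ry": 0,"rz": 0,"grip": 0}])

```text
t: 10.78
eef_pos: [581.0, -29.2, 26.6]
tcp_rot: [-1.571, 0.0, 0.176]
ft_force: [-0.6, 1.3, 1.0]
opening: 0.108
```

Call:
move_arm(rows=[{"tx": 0,"ty": 0,"tz": -0.1,"rx": 0,"ry": 0,"rz": 0,"grip": 0},{"tx": 0,"ty": 0,"tz": 0,"rx": 0,"ry": 0,"rz": 0,"grip": 0}])

```text
t: 10.95
eef_pos: [581.1, -30.0, 26.6]
tcp_rot: [-1.571, 0.0, 0.176]
ft_force: [-1.8, 3.0, 1.4]
opening: 0.101
```

Call:
move_arm(rows=[{"tx": 0,"ty": 0,"tz": -0.06,"rx": 0,"ry": 0,"rz": 0,"grip": 0},{"tx": 0,"ty": 0,"tz": 0,"rx": 0,"ry": 0,"rz": 0,"grip": 0}])

```text
t: 11.12
eef_pos: [581.1, -30.1, 26.6]
tcp_rot: [-1.57, 0.0, 0.176]
ft_force: [-2.7, 7.2, 2.1]
opening: 0.103
```

Call:
move_arm(rows=[{"tx": 0,"ty": 0,"tz": -0.06,"rx": 0,"ry": 0,"rz": 0,"grip": 0},{"tx": 0,"ty": 0,"tz": 0,"rx": 0,"ry": 0,"rz": 0,"grip": 0}])

```text
t: 11.28
eef_pos: [581.1, -30.1, 26.6]
tcp_rot: [-1.57, 0.001, 0.176]
ft_force: [-2.7, 10.6, 2.5]
opening: 0.109
```

```bash
python3 look.py 9
```

```text
[581.12171726 -30.13741225  26.64010891] [-1.56987986e+00  5.87572347e-04  1.76315050e-01] [-1.98259976 10.42088765  4.07083263] [1.78173292 0.07174297 0.26647548] [-121.6858694    35.82228947] 0.10464916901692284
```

View pics/look9.png

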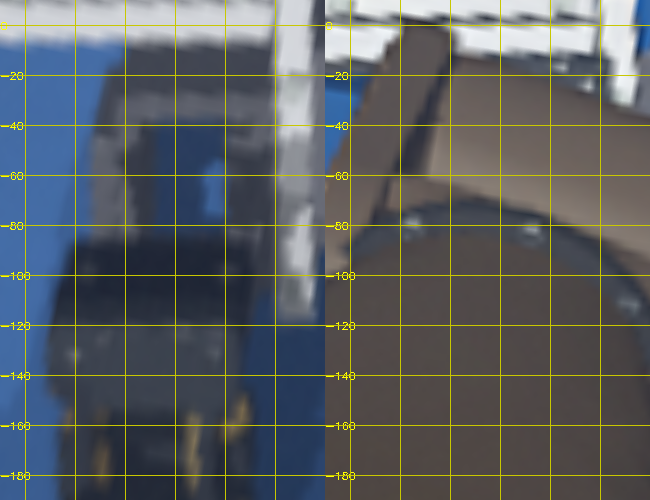

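Call:
move_arm(rows=[{"tx": 0,"ty": 0,"tz": 0.05,"rx": 0,"ry": 0,"rz": 0,"grip": 0},{"tx": 0.4,"ty": 0,"tz": 0,"rx": 0,"ry": 0,"rz": 0,"grip": 0},{"tx": 0.4,"ty": 0,"tz": 0,"rx": 0,"ry": 0,"rz": 0,"grip": 0}])

```text
t: 11.63
eef_pos: [587.9, -28.8, 26.6]
tcp_rot: [-1.57, 0.003, 0.176]
ft_force: [-9.1, 3.8, 7.5]
opening: 0.105
```

Call:
move_arm(rows=[{"tx": 0.3,"ty": 0,"tz": 0,"rx": 0,"ry": 0,"rz": 0,"grip": 0},{"tx": 0.3,"ty": 0,"tz": 0,"rx": 0,"ry": 0,"rz": 0,"grip": 0}])

```text
t: 11.8
eef_pos: [593.5, -27.8, 26.6]
tcp_rot: [-1.57, 0.004, 0.176]
ft_force: [-11.0, 4.0, 8.1]
opening: 0.102
```

Call:
move_arm(rows=[{"tx": 0.3,"ty": 0,"tz": 0,"rx": 0,"ry": 0,"rz": 0,"grip": 0},{"tx": 0,"ty": 0,"tz": 0,"rx": 0,"ry": 0,"rz": 0,"grip": 0}])

```text
t: 11.97
eef_pos: [596.9, -27.2, 26.6]
tcp_rot: [-1.57, 0.003, 0.176]
ft_force: [-7.3, 5.3, 7.6]
opening: 0.1
```

```bash
python3 look.py 10
```

```text
[596.93412063 -27.1885608   26.64024408] [-1.56985122  0.00253828  0.17624604] [-5.96348718  5.07794143  6.81251534] [0.87077358 0.77187667 0.17323566] [-105.60141443   35.95694927] 0.10072625554092483
```

View pics/look10.png

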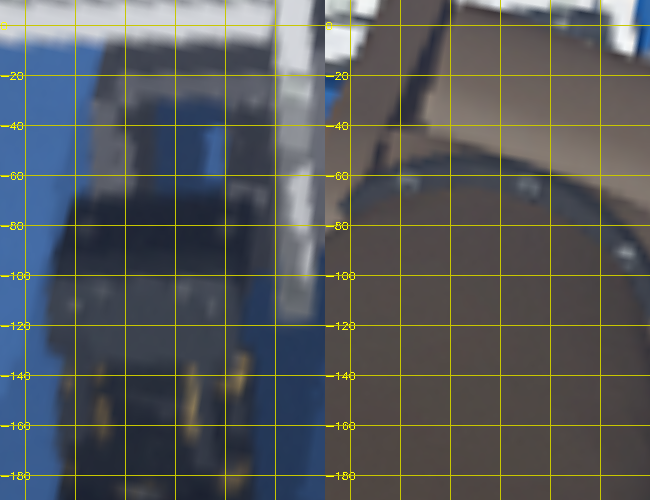

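Call:
move_arm(rows=[{"tx": 0.2,"ty": 0,"tz": 0.03,"rx": 0,"ry": 0,"rz": 0,"grip": 0},{"tx": 0.2,"ty": 0,"tz": 0,"rx": 0,"ry": 0,"rz": 0,"grip": 0}])

```text
t: 12.23
eef_pos: [600.7, -26.5, 26.6]
tcp_rot: [-1.57, 0.003, 0.176]
ft_force: [-7.9, 2.7, 7.5]
opening: 0.101
```

Call:
move_arm(rows=[{"tx": 0.1,"ty": 0,"tz": 0,"rx": 0,"ry": 0,"rz": 0,"grip": 0},{"tx": 0.1,"ty": 0,"tz": 0,"rx": 0,"ry": 0,"rz": 0,"grip": 0}])

```text
t: 12.4
eef_pos: [602.5, -26.1, 26.6]
tcp_rot: [-1.57, 0.003, 0.176]
ft_force: [-9.0, 2.1, 7.6]
opening: 0.102
```

Call:
move_arm(rows=[{"tx": 0.1,"ty": 0,"tz": 0,"rx": 0,"ry": 0,"rz": 0,"grip": 0},{"tx": 0,"ty": 0,"tz": 0,"rx": 0,"ry": 0,"rz": 0,"grip": 0}])

```text
t: 12.57
eef_pos: [603.6, -26.0, 26.6]
tcp_rot: [-1.57, 0.003, 0.176]
ft_force: [-7.9, 3.6, 7.1]
opening: 0.103
```

Call:
move_arm(rows=[{"tx": 0,"ty": -0.03,"tz": 0,"rx": 0,"ry": 0,"rz": 0,"grip": 0},{"tx": 0,"ty": 0,"tz": 0,"rx": 0,"ry": 0,"rz": 0,"grip": 0}])

```text
t: 12.73
eef_pos: [603.8, -25.9, 26.7]
tcp_rot: [-1.57, 0.003, 0.176]
ft_force: [-6.0, 4.0, 2.2]
opening: 0.104
```

Call:
move_arm(rows=[{"tx": 0.08,"ty": 0,"tz": 0,"rx": 0,"ry": 0,"rz": 0,"grip": 0},{"tx": 0,"ty": 0,"tz": 0,"rx": 0,"ry": 0,"rz": 0,"grip": 0}])

```text
t: 12.9
eef_pos: [604.5, -25.8, 26.7]
tcp_rot: [-1.57, 0.003, 0.176]
ft_force: [-7.4, 2.5, 3.0]
opening: 0.105
```

Call:
move_arm(rows=[{"tx": 0.08,"ty": 0,"tz": 0,"rx": 0,"ry": 0,"rz": 0,"grip": 0},{"tx": 0,"ty": 0,"tz": 0,"rx": 0,"ry": 0,"rz": 0,"grip": 0}])

```text
t: 13.07
eef_pos: [605.2, -25.7, 26.7]
tcp_rot: [-1.57, 0.003, 0.176]
ft_force: [-7.1, 2.4, 4.1]
opening: 0.1
```

Call:
move_arm(rows=[{"tx": 0.06,"ty": 0,"tz": 0,"rx": 0,"ry": 0,"rz": 0,"grip": 0},{"tx": 0,"ty": 0,"tz": 0,"rx": 0,"ry": 0,"rz": 0,"grip": 0}])

```text
t: 13.23
eef_pos: [605.8, -25.5, 26.7]
tcp_rot: [-1.57, 0.003, 0.176]
ft_force: [-6.9, 2.0, 3.9]
opening: 0.102
```

Call:
move_arm(rows=[{"tx": 0.06,"ty": 0,"tz": 0,"rx": 0,"ry": 0,"rz": 0,"grip": 0},{"tx": 0,"ty": 0,"tz": 0,"rx": 0,"ry": 0,"rz": 0,"grip": 0}])

```text
t: 13.4
eef_pos: [605.9, -25.5, 26.6]
tcp_rot: [-1.57, 0.004, 0.176]
ft_force: [-9.0, 1.8, 4.8]
opening: 0.106
```

Call:
move_arm(rows=[{"tx": 0.05,"ty": 0,"tz": 0,"rx": 0,"ry": 0,"rz": 0,"grip": 0},{"tx": 0,"ty": 0,"tz": 0,"rx": 0,"ry": 0,"rz": 0,"grip": 0}])

```text
t: 13.57
eef_pos: [606.0, -25.5, 26.7]
tcp_rot: [-1.57, 0.005, 0.176]
ft_force: [-12.0, 0.6, 6.9]
opening: 0.106
```

Call:
move_arm(rows=[{"tx": 0,"ty": 0,"tz": 0,"rx": 0,"ry": 0,"rz": 0,"grip": 30},{"tx": 0,"ty": 0,"tz": 0,"rx": 0,"ry": 0,"rz": 0,"grip": 30},{"tx": 0,"ty": 0,"tz": 0,"rx": 0,"ry": 0,"rz": 0,"grip": 30},{"tx": 0,"ty": -2,"tz": 0,"rx": 0,"ry": 0,"rz": 0,"grip": 30},{"tx": 0,"ty": -3,"tz": 0,"rx": 0,"ry": 0,"rz": 0,"grip": 30},{"tx": -3,"ty": -3,"tz": 0,"rx": 0,"ry": 0,"rz": 0,"grip": 30},{"tx": -3,"ty": 0,"tz": 0,"rx": 0,"ry": 0,"rz": 0,"grip": 30},{"tx": -3,"ty": 0,"tz": 0,"rx": 0,"ry": 0,"rz": 0,"grip": 0},{"tx": 0,"ty": 0,"tz": 0,"rx": 0,"ry": 0,"rz": 0,"grip": 0}])

```text
t: 14.32
eef_pos: [515.8, -41.5, 106.8]
tcp_rot: [-1.57, 0.002, 0.175]
ft_force: [0.4, 0.2, 0.1]
opening: 0.208
```

```bash
python3 look.py 11
```

```text
[520.16831337 -41.58591559 106.95276618] [-1.57139333e+00 -1.20061749e-03  1.75180481e-01] [ 0.55137084  0.7546821  -0.81689614] [ 0.00600892 -0.14638449 -0.03329199] [-183.7022116    35.22314407] 0.13279147924235693
```

View pics/look11.png

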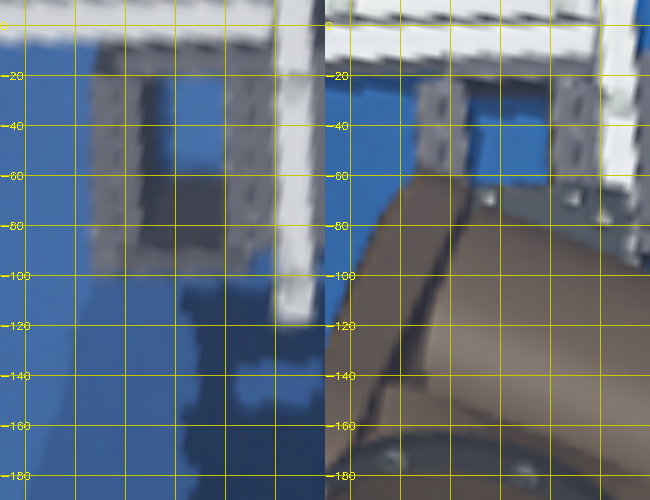

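Call:
move_arm(rows=[{"tx": 0,"ty": 0,"tz": 2,"rx": 0,"ry": 0,"rz": 0,"grip": 42},{"tx": 0,"ty": 0,"tz": 2,"rx": 0,"ry": 0,"rz": 0,"grip": 42},{"tx": 3,"ty": 0,"tz": 2,"rx": 0,"ry": 0,"rz": 0,"grip": 42},{"tx": 3,"ty": 0,"tz": 0,"rx": 0,"ry": 0,"rz": 0,"grip": 42},{"tx": 3,"ty": 0,"tz": 0,"rx": 0,"ry": 0,"rz": 0,"grip": 42},{"tx": 3.5,"ty": 0,"tz": 0,"rx": 0,"ry": 0,"rz": 0,"grip": 42},{"tx": 0,"ty": 0,"tz": 0,"rx": 0,"ry": 0,"rz": 0,"grip": 42}])

```text
t: 15.0
eef_pos: [638.7, 40.9, 106.2]
tcp_rot: [-1.572, -0.005, 0.177]
ft_force: [-1.0, 0.5, -0.0]
opening: 0.416
```

Run:
```python
from h import *
s=env.state();print(s['eef_pos'],s['tcp_rot'],s['ft_force'],w2r(s['eef_pos']),s['opening'])
```

```text
[638.7162118   40.85936651 106.21883925] [-1.57182052 -0.00503872  0.17684217] [-0.96488887  0.51580988 -0.04170585] [-52.55007502  95.63792564] 0.415847151484397
```

Call:
move_arm(rows=[{"tx": 0,"ty": 2.5,"tz": 0,"rx": 0,"ry": 0,"rz": 0,"grip": 42},{"tx": 0,"ty": 2.5,"tz": 0,"rx": 0,"ry": 0,"rz": 0,"grip": 42},{"tx": 0,"ty": 2.5,"tz": 0,"rx": 0,"ry": 0,"rz": 0,"grip": 42},{"tx": 0,"ty": 0,"tz": -0.3,"rx": 0,"ry": 0,"rz": 0,"grip": 42},{"tx": 0,"ty": 0,"tz": -0.3,"rx": 0,"ry": 0,"rz": 0,"grip": 42},{"tx": 0,"ty": 0,"tz": 0,"rx": 0,"ry": 0,"rz": 0,"grip": 42}])

```text
t: 15.5
eef_pos: [634.8, 33.3, 32.3]
tcp_rot: [-1.571, -0.001, 0.176]
ft_force: [-0.4, 0.5, 0.9]
opening: 0.423
```

```bash
python3 look.py 12
```

```text
[634.7062224   33.57226095  32.96014408] [-1.5714367  -0.00242681  0.17563669] [ 0.46130086 -0.67288299  0.412778  ] [-0.01755535 -0.06505526  0.01159703] [-57.7740374   89.16551191] 0.4210949550857463
```

View pics/look12.png

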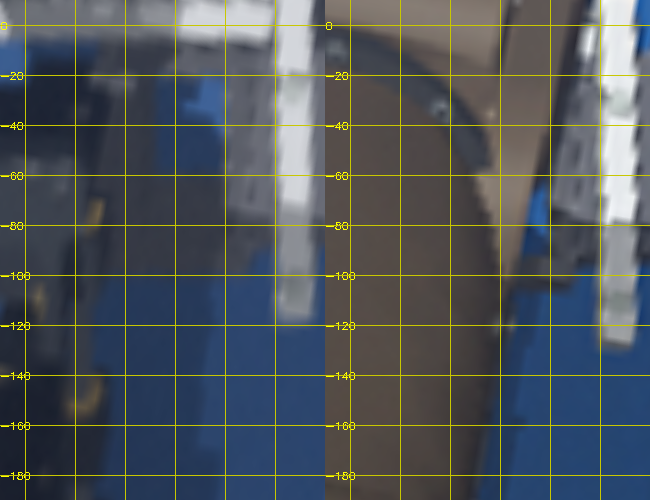

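Call:
move_arm(rows=[{"tx": 0,"ty": 0.6,"tz": -0.2,"rx": 0,"ry": 0,"rz": 0,"grip": 42},{"tx": 0,"ty": 0,"tz": -0.1,"rx": 0,"ry": 0,"rz": 0,"grip": 42},{"tx": 0,"ty": 0,"tz": 0,"rx": 0,"ry": 0,"rz": 0,"grip": 42}])

```text
t: 15.85
eef_pos: [634.3, 30.7, 25.6]
tcp_rot: [-1.571, -0.0, 0.176]
ft_force: [-0.1, 0.0, 0.5]
opening: 0.42
```

Call:
move_arm(rows=[{"tx": 0,"ty": 0,"tz": -0.1,"rx": 0,"ry": 0,"rz": 0,"grip": 42},{"tx": 0,"ty": 0,"tz": 0,"rx": 0,"ry": 0,"rz": 0,"grip": 42}])

```text
t: 16.02
eef_pos: [634.5, 29.8, 25.6]
tcp_rot: [-1.571, -0.0, 0.176]
ft_force: [-0.8, -0.7, 0.4]
opening: 0.423
```

Call:
move_arm(rows=[{"tx": 0,"ty": 0,"tz": -0.06,"rx": 0,"ry": 0,"rz": 0,"grip": 42},{"tx": 0,"ty": 0,"tz": 0,"rx": 0,"ry": 0,"rz": 0,"grip": 42}])

```text
t: 16.18
eef_pos: [634.5, 29.8, 25.6]
tcp_rot: [-1.57, -0.0, 0.176]
ft_force: [-0.8, 4.5, 1.4]
opening: 0.42
```

Call:
move_arm(rows=[{"tx": 0,"ty": 0,"tz": -0.06,"rx": 0,"ry": 0,"rz": 0,"grip": 42},{"tx": 0,"ty": 0,"tz": 0,"rx": 0,"ry": 0,"rz": 0,"grip": 42}])

```text
t: 16.35
eef_pos: [634.5, 29.7, 25.6]
tcp_rot: [-1.57, -0.0, 0.176]
ft_force: [-0.8, 8.2, 2.4]
opening: 0.418
```

Call:
move_arm(rows=[{"tx": 0,"ty": 0,"tz": -0.04,"rx": 0,"ry": 0,"rz": 0,"grip": 42},{"tx": 0,"ty": 0,"tz": 0,"rx": 0,"ry": 0,"rz": 0,"grip": 42}])

```text
t: 16.52
eef_pos: [634.5, 29.7, 25.6]
tcp_rot: [-1.57, -0.0, 0.177]
ft_force: [-2.0, 10.2, 4.4]
opening: 0.421
```

Run:
```python
from h import *
s=env.state();print(s['eef_pos'],s['tcp_rot'],s['ft_force'],s['moment'],w2r(s['eef_pos']),s['opening'])
```

```text
[634.5269296   29.65762441  25.59742773] [-1.56970399e+00 -9.27910255e-06  1.76615180e-01] [-2.03228047 10.21134082  4.40782569] [1.83335552 0.03016715 0.30975776] [-58.63598506  85.34274179] 0.42112041450348064
```

Call:
move_arm(rows=[{"tx": 0,"ty": 0,"tz": 0.5,"rx": 0,"ry": 0,"rz": 0,"grip": 42},{"tx": 0,"ty": 0,"tz": 1.0,"rx": 0,"ry": 0,"rz": 0,"grip": 42},{"tx": 0,"ty": -4,"tz": 0,"rx": 0,"ry": 0,"rz": 0,"grip": 32},{"tx": 0,"ty": -4,"tz": 0,"rx": 0,"ry": 0,"rz": 0,"grip": 32},{"tx": -3,"ty": 0,"tz": -2,"rx": 0,"ry": 0,"rz": 0,"grip": 32},{"tx": -3,"ty": 0,"tz": -2,"rx": 0,"ry": 0,"rz": 0,"grip": 32},{"tx": -2,"ty": 0,"tz": -2,"rx": 0,"ry": 0,"rz": 0,"grip": 32},{"tx": 0,"ty": 0,"tz": 0,"rx": 0,"ry": 0.12,"rz": 0,"grip": 32},{"tx": 0,"ty": 0,"tz": 0,"rx": 0,"ry": 0.12,"rz": 0,"grip": 32},{"tx": 0,"ty": 0,"tz": 0,"rx": 0,"ry": 0.12,"rz": 0,"grip": 32}])

```text
t: 17.35
eef_pos: [563.6, -30.2, 105.6]
tcp_rot: [-1.571, -0.0, -0.191]
ft_force: [-0.5, 0.2, 0.0]
opening: 0.319
```

Call:
move_arm(rows=[{"tx": 0,"ty": 0,"tz": 0,"rx": 0,"ry": 0.12,"rz": 0,"grip": 32},{"tx": 0,"ty": 0,"tz": 0,"rx": 0,"ry": 0.12,"rz": 0,"grip": 32},{"tx": 0,"ty": 0,"tz": 0,"rx": 0,"ry": 0.12,"rz": 0,"grip": 32},{"tx": 0,"ty": 0,"tz": 0,"rx": 0,"ry": 0.12,"rz": 0,"grip": 32},{"tx": 0,"ty": 0,"tz": 0,"rx": 0,"ry": 0.12,"rz": 0,"grip": 32},{"tx": 0,"ty": 0,"tz": 0,"rx": 0,"ry": 0.12,"rz": 0,"grip": 32},{"tx": 0,"ty": 0,"tz": 0,"rx": 0,"ry": 0.12,"rz": 0,"grip": 32},{"tx": 0,"ty": 0,"tz": 0,"rx": 0,"ry": 0.12,"rz": 0,"grip": 32},{"tx": 0,"ty": 0,"tz": 0,"rx": 0,"ry": 0.12,"rz": 0,"grip": 32},{"tx": 0,"ty": 0,"tz": 0,"rx": 0,"ry": 0.12,"rz": 0,"grip": 32}])

```text
t: 18.18
eef_pos: [563.7, -29.6, 105.4]
tcp_rot: [-1.571, -0.0, -1.39]
ft_force: [0.0, 0.1, 0.4]
opening: 0.317
```

Call:
move_arm(rows=[{"tx": 0,"ty": 0,"tz": 0,"rx": 0,"ry": 0.011,"rz": 0,"grip": 32},{"tx": 0,"ty": 0,"tz": 0,"rx": 0,"ry": 0,"rz": 0,"grip": 32},{"tx": 0,"ty": 0,"tz": 0,"rx": 0,"ry": 0,"rz": 0,"grip": 32}])

```text
t: 18.43
eef_pos: [563.8, -29.8, 105.4]
tcp_rot: [-1.571, -0.0, -1.391]
ft_force: [0.5, 0.3, -0.3]
opening: 0.323
```

```bash
python3 look.py 13
```

```text
[563.82196473 -29.9159194  105.39755048] [-1.57079026e+00 -1.36373164e-04 -1.39241144e+00] [ 0.18133664 -0.33016317  0.59347848] [ 0.04379391  0.02577767 -0.02216158] [-138.6795925    39.06942239] 0.3217434631349714
```

View pics/look13.png

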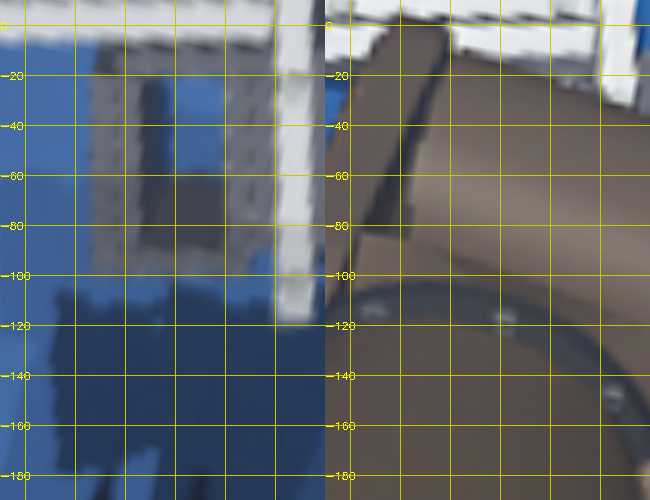

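Call:
move_arm(rows=[{"tx": 0,"ty": 2.6,"tz": 0,"rx": 0,"ry": 0.003,"rz": 0,"grip": 32},{"tx": 0,"ty": 2.6,"tz": 0,"rx": 0,"ry": 0,"rz": 0,"grip": 32},{"tx": 0,"ty": 2.6,"tz": 0,"rx": 0,"ry": 0,"rz": 0,"grip": 32},{"tx": 0,"ty": 0,"tz": 0.8,"rx": 0,"ry": 0,"rz": 0,"grip": 32},{"tx": 0,"ty": 0,"tz": 0.8,"rx": 0,"ry": 0,"rz": 0,"grip": 32},{"tx": 0,"ty": 0,"tz": 0.5,"rx": 0,"ry": 0,"rz": 0,"grip": 32},{"tx": 0,"ty": 0,"tz": 0.2,"rx": 0,"ry": 0,"rz": 0,"grip": 32},{"tx": 0,"ty": 0,"tz": 0,"rx": 0,"ry": 0,"rz": 0,"grip": 32}])

```text
t: 19.2
eef_pos: [587.7, -26.0, 28.8]
tcp_rot: [-1.568, -0.001, -1.397]
ft_force: [-0.6, -0.2, -0.1]
opening: 0.319
```

Call:
move_arm(rows=[{"tx": 0,"ty": 0,"tz": 0.12,"rx": 0,"ry": 0,"rz": 0,"grip": 32},{"tx": 0,"ty": 0,"tz": 0,"rx": 0,"ry": 0,"rz": 0,"grip": 32}])

```text
t: 19.37
eef_pos: [587.9, -25.8, 28.1]
tcp_rot: [-1.57, -0.0, -1.398]
ft_force: [0.5, 0.3, 0.1]
opening: 0.319
```

Call:
move_arm(rows=[{"tx": 0,"ty": 0,"tz": 0.1,"rx": 0,"ry": 0,"rz": 0,"grip": 32},{"tx": 0,"ty": 0,"tz": 0,"rx": 0,"ry": 0,"rz": 0,"grip": 32}])

```text
t: 19.53
eef_pos: [588.6, -25.7, 27.6]
tcp_rot: [-1.571, -0.0, -1.398]
ft_force: [-0.3, 0.4, -0.2]
opening: 0.321
```

Call:
move_arm(rows=[{"tx": 0,"ty": 0,"tz": 0.1,"rx": 0,"ry": 0,"rz": 0,"grip": 32},{"tx": 0,"ty": 0,"tz": 0,"rx": 0,"ry": 0,"rz": 0,"grip": 32}])

```text
t: 19.7
eef_pos: [588.8, -25.6, 27.4]
tcp_rot: [-1.573, 0.0, -1.398]
ft_force: [-4.8, -1.3, 2.8]
opening: 0.321
```

Call:
move_arm(rows=[{"tx": 0,"ty": 0,"tz": 0.06,"rx": 0,"ry": 0,"rz": 0,"grip": 32},{"tx": 0,"ty": 0,"tz": 0,"rx": 0,"ry": 0,"rz": 0,"grip": 32}])

```text
t: 19.87
eef_pos: [588.8, -25.5, 27.4]
tcp_rot: [-1.574, 0.001, -1.398]
ft_force: [-7.0, -1.5, 6.0]
opening: 0.32
```

Call:
move_arm(rows=[{"tx": 0,"ty": 0,"tz": 0.06,"rx": 0,"ry": 0,"rz": 0,"grip": 32},{"tx": 0,"ty": 0,"tz": 0,"rx": 0,"ry": 0,"rz": 0,"grip": 32}])

```text
t: 20.03
eef_pos: [588.9, -25.4, 27.4]
tcp_rot: [-1.575, 0.001, -1.397]
ft_force: [-9.7, -2.2, 7.3]
opening: 0.319
```

Call:
move_arm(rows=[{"tx": 0,"ty": -0.04,"tz": 0.05,"rx": 0,"ry": 0,"rz": 0,"grip": 32},{"tx": 0,"ty": 0,"tz": 0,"rx": 0,"ry": 0,"rz": 0,"grip": 32}])

```text
t: 20.2
eef_pos: [589.1, -25.2, 27.4]
tcp_rot: [-1.576, 0.001, -1.397]
ft_force: [-10.0, -1.3, 4.2]
opening: 0.323
```

Call:
move_arm(rows=[{"tx": 0,"ty": 0,"tz": 0.05,"rx": 0,"ry": 0,"rz": 0,"grip": 32},{"tx": 0,"ty": 0,"tz": 0,"rx": 0,"ry": 0,"rz": 0,"grip": 32}])

```text
t: 20.37
eef_pos: [589.1, -25.2, 27.4]
tcp_rot: [-1.577, 0.001, -1.398]
ft_force: [-11.7, -2.2, 5.4]
opening: 0.32
```

```bash
python3 look.py 14
python3 - <<'E'
import cv2
a=cv2.imread('pics/scene14.png')[200:275,255:355]
cv2.imwrite('pics/c14.png',cv2.resize(a,(800,600),interpolation=cv2.INTER_CUBIC))
E
```

```text
[589.10686516 -25.15989631  27.37367297] [-1.57700436e+00  1.39915727e-03 -1.39754210e+00] [-12.52812962  -2.95229586   5.96775484] [-0.40410208  1.94548607  0.13815717] [-112.95254947   39.32477071] 0.3215275197357772
```

View pics/c14.png

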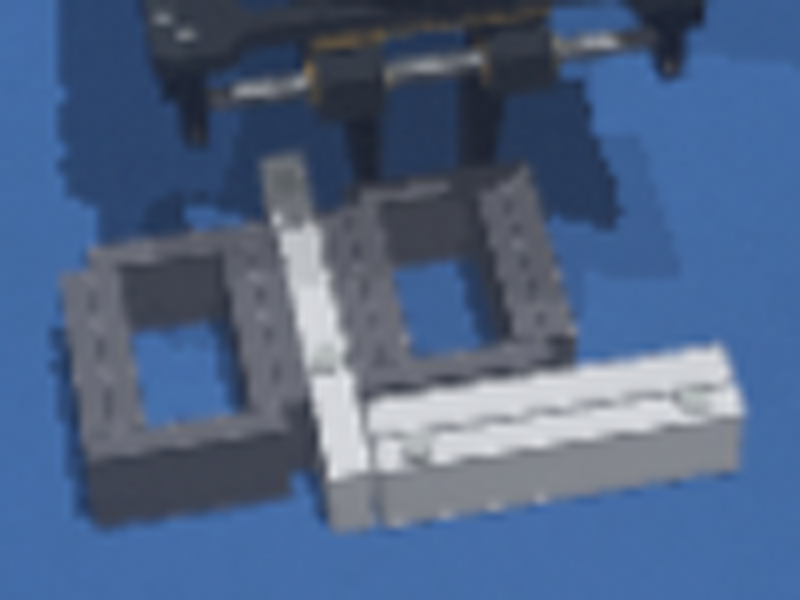

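Call:
move_arm(rows=[{"tx": 0,"ty": 0,"tz": -0.05,"rx": 0,"ry": 0,"rz": 0,"grip": 32},{"tx": 0,"ty": 0,"tz": -0.1,"rx": 0,"ry": 0,"rz": 0,"grip": 32},{"tx": 0,"ty": 0,"tz": -1,"rx": 0,"ry": 0,"rz": 0,"grip": 32},{"tx": 0,"ty": 0,"tz": -2,"rx": 0,"ry": 0,"rz": 0,"grip": 32},{"tx": 0,"ty": -3,"tz": 0,"rx": 0,"ry": 0,"rz": 0,"grip": 32},{"tx": 0,"ty": -4,"tz": 0,"rx": 0,"ry": 0,"rz": 0,"grip": 32},{"tx": 0,"ty": -4,"tz": 0,"rx": 0,"ry": 0,"rz": 0,"grip": 32},{"tx": 3,"ty": -3,"tz": 0,"rx": 0,"ry": 0,"rz": 0,"grip": 32},{"tx": 4,"ty": 0,"tz": 0,"rx": 0,"ry": 0,"rz": 0,"grip": 32},{"tx": 4,"ty": 0,"tz": 0,"rx": 0,"ry": 0,"rz": 0,"grip": 32}])

```text
t: 21.3
eef_pos: [580.5, -139.2, 169.9]
tcp_rot: [-1.567, -0.002, -1.396]
ft_force: [-0.5, 0.7, -0.2]
opening: 0.32
```

Call:
move_arm(rows=[{"tx": 4,"ty": 0,"tz": 0,"rx": 0,"ry": 0,"rz": 0,"grip": 32},{"tx": 4,"ty": 0,"tz": 0,"rx": 0,"ry": 0,"rz": 0,"grip": 32},{"tx": 4,"ty": 0,"tz": 0,"rx": 0,"ry": 0,"rz": 0,"grip": 32},{"tx": 4,"ty": 0,"tz": 0,"rx": 0,"ry": 0,"rz": 0,"grip": 32},{"tx": 4,"ty": 0,"tz": 0,"rx": 0,"ry": 0,"rz": 0,"grip": 32},{"tx": 4,"ty": 0,"tz": 0,"rx": 0,"ry": 0,"rz": 0,"grip": 32},{"tx": 0,"ty": 0,"tz": 0,"rx": 0,"ry": 0,"rz": 0,"grip": 32},{"tx": 0,"ty": 0,"tz": 0,"rx": 0,"ry": 0,"rz": 0,"grip": 32}])

```text
t: 21.97
eef_pos: [620.3, -376.8, 166.3]
tcp_rot: [-1.571, 0.0, -1.401]
ft_force: [0.5, 0.3, -0.1]
opening: 0.321
```

```bash
python3 look.py 15
python3 - <<'E'
import cv2,numpy as np
a=cv2.imread('pics/scene15.png')[200:275,255:355]
b=cv2.imread('pics/top15.png')[150:225,280:380]
cv2.imwrite('pics/c15.png',np.vstack([cv2.resize(x,(400,300),interpolation=cv2.INTER_CUBIC) for x in (a,b)]))
E
```

```text
[ 620.58455826 -374.2396613   166.89017292] [-1.57134193e+00  7.19043060e-04 -1.39811583e+00] [ 0.27306477  0.16177099 -0.04011431] [ 0.04121755 -0.03691787 -0.02542921] [-143.08247113 -309.87390527] 0.3211284067734431
```

View pics/look15.png

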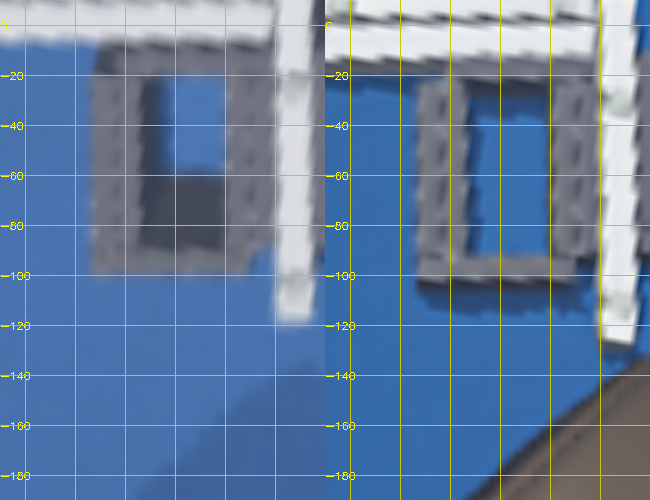

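View pics/c15.png

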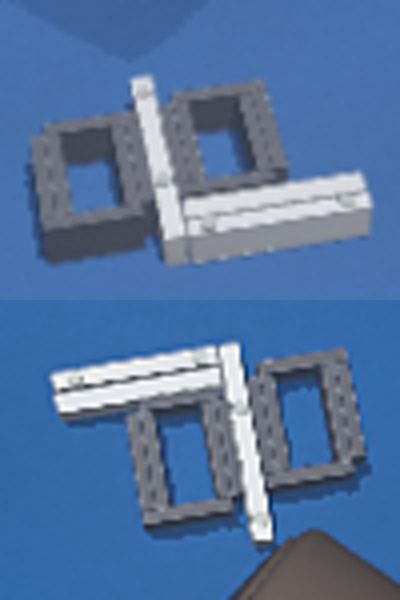

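View pics/top15.png

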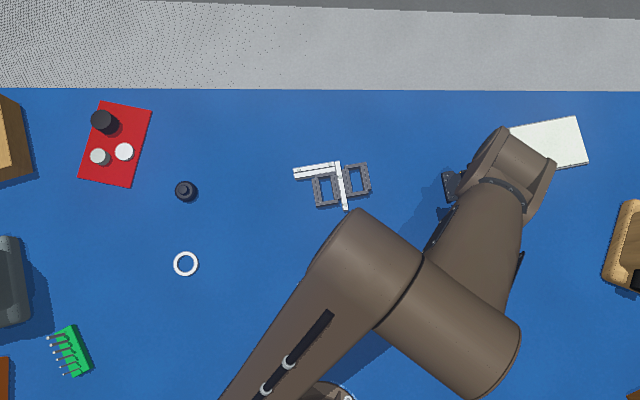

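Run:
```python
from h import *
p0=cv2.imread('pics/scene0.png');p=cv2.imread('pics/scene15.png')
P=cloud('scene',np.load('pics/scene15.npy'));T=cloud('top',np.load('pics/top15.npy'))
for nm,C in (('scene',P),('top',T)):
    r=w2r(C); 
    for t,(a0,a1,b0,b1) in dict(left=(-90,-25,57,72),right=(-85,-20,3,18),web=(-99,-94,15,70)).items():
        m=(r[...,0]>a0)&(r[...,0]<a1)&(r[...,1]>b0)&(r[...,1]<b1)&(C[...,2]>25)&(C[...,2]<50); print(nm,t,m.sum(),np.median(C[m][:,2]),C[m][:,2].std())
# bystanders moved?
for nm,(v0,v1,u0,u1) in dict(cond=(170,210,170,210),ring=(170,200,420,455),knob=(215,250,440,475)).items():
    print(nm,np.abs(p0[v0:v1,u0:u1].astype(int)-p[v0:v1,u0:u1]).mean())
# outer extents, profiles
for n,im in (('scene',p),('top',cv2.imread('pics/top15.png'))):
    aa,bb,g=rimg(n,im,36,-112,0,-5,90,.25); sat=(g[...,0].astype(int)-g[...,2])
    for b in (20,30,40,50,60,70):
        j=np.argmin(abs(bb-b)); i=np.where((sat[:,j]<50)&(aa<-80))[0]; print(n,'rear edge b',b,aa[i[-1]],end=' ')
    for a in (-90,-70,-50,-30):
        i=np.argmin(abs(aa-a)); j=np.where((sat[i]<50)&(bb>50))[0]; print('left edge a',a,bb[j[0]],end=' ')
    print()
```

```text
scene left 100 34.67589307710517 1.4488284266443556
scene right 105 34.34398261526678 1.5553886767880005
scene web 33 34.65082284834409 2.310326967415238
top left 122 36.715295730465755 2.0468614902613624
top right 121 36.586591430787166 2.7608433436937734
top web 34 35.48395764293264 2.490377544413557
cond 25.135833333333334
ring 7.387936507936508
knob 5.844081632653062
scene rear edge b 20 -99.0 scene rear edge b 30 -99.0 scene rear edge b 40 -99.0 scene rear edge b 50 -99.5 scene rear edge b 60 -99.0 scene rear edge b 70 -100.0 left edge a -90 73.0 left edge a -70 73.25 left edge a -50 73.5 left edge a -30 73.5 
top rear edge b 20 -107.0 top rear edge b 30 -106.75 top rear edge b 40 -106.5 top rear edge b 50 -106.75 top rear edge b 60 -107.25 top rear edge b 70 -106.75 left edge a -90 72.75 left edge a -70 73.5 left edge a -50 73.0 left edge a -30 73.0
```

Run:
```python
from h import *
a=cv2.imread('pics/scene0.png')[160:220,155:225];b=cv2.imread('pics/scene15.png')[160:220,155:225]
cv2.imwrite('pics/cond.png',np.hstack([cv2.resize(x,(385,330)) for x in (a,b)]))
```

View pics/cond.png

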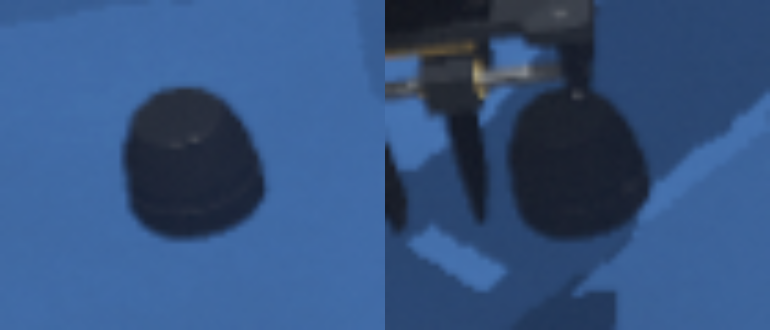

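```bash
python3 -c "
from h import *
print(env.job_done(), env.state()['t'])"
```

```text
the job is handed in; nothing more can be done
the job is handed in; nothing more can be done
```

I tipped the standing bracket onto its side, legs toward the back fence, and slid it into the laid one until the legs interlocked. I then pushed the pair against both fences, let go, and handed the job in at about 22 s of the 72 s.

**Final pushes:** The last side push stopped firm at about 10 N. The last push on the web stopped firm at about 12.5 N (the limit was 25 N), at the back-face position I had measured. The arm then backed away and touched nothing.

**Last checks:**
- **Fit:** both views show the pair nested like the pattern pair, with no visible gaps.
- **Flatness:** both brackets read 34–37 mm high, against 36 mm nominal.
- **Side fence:** the outer leg sits at about y 73–73.5 mm, against 74 mm for snug.
- **Bystanders:** the condenser, ring and knob show no movement.

**Not confirmed or disagreeing:**
- **Plunger:** I could not see whether it is flush. I judged that from the push force and the firm stop.
- **Contact position:** the web-push contact was about 1.5 mm off what the 20 mm pad width predicts. I put that down to slightly wider fingers, since the side push was off the same way.
- **Rear edge:** the two cameras disagree. The scene view reads about -99 mm and the top view about -107 mm, where the top view probably includes the web's front side.

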